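Clear the saw bench after a headrail run

TASK

Clear the bench after the saw run: put every bronze headrail offcut into the yellow tipping bucket of the scrap hopper, and when all are in, push the bucket by its bar past its catch and right over so that it empties into the bin, then let it swing back until it latches. Also press the deburring tool down between the spring fingers of its rail until both pairs have snapped round the handle, and stack the dark end plates squarely in one pile on the marked place of the plywood board, long side along the board; leave everything else where it is.

Things in the scene. Friction and masses are not known exactly. Their poses are not given: they have to be found in the camera images.
- bucket (a joint): tilt of the yellow tipping bucket: 0 = home, level and latched; grows as it tips forward to a stop at 1.75 rad. A spring (0.44 N m at home, 0.83 at the stop), its weight (0.35 kg) and a damper bring it back; a sprung roller catch at its side holds it home: about 6 N square to the bar's arm (10 N if pushed level) to start, then 4 to 8 N. Coming back, it rolls over the catch and latches by itself
- bucket_in (a point): centre of the bucket's inner floor, 137 mm above the table at home; x = dump direction, y = along the pivot, z up at home (turns with the bucket). Open on top; floor 125 mm (x) by 118 mm (y), back and side walls 83 mm high, front wall leaning out at 50 deg from level so things slide out. The pivot is 61 mm in +x and 8 mm in +z from here
- bucket_bar (a point): middle of the black push bar behind and above the bucket's back wall: round, 12 mm thick, 116 mm long, along the pivot, on two side arms; axes as bucket_in. At home 250 mm above the table, 147 mm behind and 105 mm above the pivot; pushed from behind it swings up and over about the pivot and at the stop is 130 mm ahead of and 126 mm above it. Space behind and above it is free
- scrap_bin (a point): centre of the inner floor (5 mm above the table) of the scrap bin, the far part of the teal hopper, fixed for the run; x = dump direction, z up. Inside 198 mm (x) by 172 mm (y), walls 105 mm, clear guards above to 165 mm, open on top. The bucket's pivot is 103 mm back (-x) and 140 mm up from here. Hopper 180 mm wide; cheeks beside the bucket 175 mm high
- clip_seat (a point): place of the middle of the deburrer's handle when snapped home in the grey clip rail (fixed): 41 mm above the table; x = tool axis, either way round, z up. Base 150 x 75 x 12 mm. Two pairs of steel spring fingers 12 mm wide, 36 mm either side of here along x: gap 18 mm between tips, tips 10 mm and flared lips 24 mm above here. Pushed straight down with 10 to 16 N the handle snaps in
- deburrer_mid (a point): middle of the orange handle of the deburring tool: round, 26 mm thick, 112 mm long along x, with a black square 27 mm cap (8 mm long) at each end that stops it rolling and a thin 40 mm steel shank with hooked tip at +x; about 0.12 kg. Lying on the table this point is 13.5 mm up
- board_top (a point): centre of the top face of the plywood stock board (120 mm along x by 80 mm, 18 mm high, fixed for the run; a darker 92 x 52 mm rectangle in the middle marks the place of the pile); z up
- offcut1_mid (a point): centre of a dark bronze headrail offcut, a box section 90 mm (x, its length) by 40 mm (y) by 25 mm (z), 0.05 kg; it lies flat at the start with the centre 12.5 mm up. May be absent
- offcut2_mid (a point): centre of a dark bronze headrail offcut, a box section 80 mm (x, its length) by 40 mm (y) by 25 mm (z), 0.05 kg; it lies flat at the start with the centre 12.5 mm up. May be absent
- offcut3_mid (a point): centre of a dark bronze headrail offcut, a box section 70 mm (x, its length) by 40 mm (y) by 25 mm (z), 0.05 kg; it lies flat at the start with the centre 12.5 mm up. May be absent
- offcut4_mid (a point): centre of a dark bronze headrail offcut, a box section 85 mm (x, its length) by 40 mm (y) by 25 mm (z), 0.05 kg; it lies flat at the start with the centre 12.5 mm up. May be absent
- plate1_mid (a point): centre of an anthracite plastic cassette end plate, 90 mm (x) by 50 mm (y) by 14 mm thick (z), 0.10 kg, flat on both faces; it lies flat at the start. May be absent
- plate2_mid (a point): centre of an anthracite plastic cassette end plate, 90 mm (x) by 50 mm (y) by 14 mm thick (z), 0.10 kg, flat on both faces; it lies flat at the start. May be absent
- plate3_mid (a point): centre of an anthracite plastic cassette end plate, 90 mm (x) by 50 mm (y) by 14 mm thick (z), 0.10 kg, flat on both faces; it lies flat at the start. May be absent
- tape_measure: bystander, leave alone: yellow tape measure, 75 x 40 x 70 mm, loose; origin under its middle
- scissors: bystander, leave alone: red-handled scissors, 165 mm long, lying flat, loose; origin at the pivot, underside
- mug: bystander, leave alone: blue mug, 80 mm across and 90 mm high, loose; origin under its middle
- glue_tin: bystander, leave alone: blue glue tin, 70 mm across and 75 mm high, loose; origin under its middle
- tape_roll: bystander, leave alone: roll of brown tape, 76 mm across and 40 mm high, lying flat, loose; origin under its middle

How it is judged (in metres and radians):
On the way, in this order (a step that is already met when the one before it is completed fails the run):
1. all the offcuts lie in the bucket, with the bucket at home (value of joint bucket below 0.05 rad and x of offcut1_mid in the frame of bucket_in between -0.075 and 0.105 m and y of offcut1_mid in the frame of bucket_in between -0.062 and 0.062 m and z of offcut1_mid in the frame of bucket_in between 0 and 0.09 m and x of offcut2_mid in the frame of bucket_in between -0.075 and 0.105 m and y of offcut2_mid in the frame of bucket_in between -0.062 and 0.062 m and z of offcut2_mid in the frame of bucket_in between 0 and 0.09 m and x of offcut3_mid in the frame of bucket_in between -0.075 and 0.105 m and y of offcut3_mid in the frame of bucket_in between -0.062 and 0.062 m and z of offcut3_mid in the frame of bucket_in between 0 and 0.09 m and x of offcut4_mid in the frame of bucket_in between -0.075 and 0.105 m and y of offcut4_mid in the frame of bucket_in between -0.062 and 0.062 m and z of offcut4_mid in the frame of bucket_in between 0 and 0.09 m), for 0.2 s.
2. the bucket is tipped right over (beyond 1.5 rad) (value of joint bucket above 1.5 rad), for 0.1 s.
3. the bucket has swung back home and latched, and all the offcuts are in the scrap bin (value of joint bucket below 0.05 rad and x of offcut1_mid in the frame of scrap_bin between -0.1 and 0.1 m and y of offcut1_mid in the frame of scrap_bin between -0.087 and 0.087 m and z of offcut1_mid in the frame of scrap_bin between 0 and 0.11 m and x of offcut2_mid in the frame of scrap_bin between -0.1 and 0.1 m and y of offcut2_mid in the frame of scrap_bin between -0.087 and 0.087 m and z of offcut2_mid in the frame of scrap_bin between 0 and 0.11 m and x of offcut3_mid in the frame of scrap_bin between -0.1 and 0.1 m and y of offcut3_mid in the frame of scrap_bin between -0.087 and 0.087 m and z of offcut3_mid in the frame of scrap_bin between 0 and 0.11 m and x of offcut4_mid in the frame of scrap_bin between -0.1 and 0.1 m and y of offcut4_mid in the frame of scrap_bin between -0.087 and 0.087 m and z of offcut4_mid in the frame of scrap_bin between 0 and 0.11 m), for 0.2 s.
At the end, for the whole second after the job is handed in: Offcuts in the scrap bin, bucket home (0.05 rad). Deburrer in both clips: handle middle within 4 mm of the seat in height and sideways, 11 mm along, 0.07 rad. Plates flat in one pile on the board, each within 7 mm of its centre and 0.09 rad of its long side. Bystanders within 30 mm (all of step 3 and x of deburrer_mid in the frame of clip_seat between -0.011 and 0.011 m and y of deburrer_mid in the frame of clip_seat between -0.004 and 0.004 m and z of deburrer_mid in the frame of clip_seat between -0.004 and 0.004 m and angle between the x axis of deburrer_mid and the x axis of clip_seat, either way round below 0.07 rad and horizontal distance between each of plate1_mid, plate2_mid, plate3_mid and board_top below 0.007 m and angle between the x axis of each of plate1_mid, plate2_mid, plate3_mid and the x axis of board_top, either way round below 0.09 rad and angle between each of plate1_mid, plate2_mid, plate3_mid's own z axis and vertical below 0.06 rad and z of plate1_mid in the frame of board_top between 0 and 0.04 m and z of plate2_mid in the frame of board_top between 0 and 0.04 m and z of plate3_mid in the frame of board_top between 0 and 0.04 m); the robot touches nothing.
It fails at once if the tape measure is moved by more than 30 mm (distance of tape_measure from where it was at the start of the episode above 0.03 m).
It fails at once if the scissors is moved by more than 30 mm (distance of scissors from where it was at the start of the episode above 0.03 m).
It fails at once if the mug is moved by more than 30 mm (distance of mug from where it was at the start of the episode above 0.03 m).
It fails at once if the glue tin is moved by more than 30 mm (distance of glue_tin from where it was at the start of the episode above 0.03 m).
It fails at once if the tape roll is moved by more than 30 mm (distance of tape_roll from where it was at the start of the episode above 0.03 m).
Of offcut1, offcut2, offcut3, offcut4 only 3 to 4 are there at a start; the rules pass over those that are not, and their reading is None.
Of plate1, plate2, plate3 only 2 to 3 are there at a start; the rules pass over those that are not, and their reading is None.
At some moment in a run one of offcut1, offcut2, offcut3, offcut4, plate1, plate2, plate3, deburrer may be knocked a few centimetres aside while the robot is not near it.
Once in a run the grip may slacken for a moment while it holds something.
It also fails if it takes over 210 s, if anything falls off the work surface, if the arm or the gripper's body presses on something with over 40 N, if the wrist force passes 120 N, or if a joint passes its speed limit or range.

ROBOT

A 6-joint arm with a two-finger parallel gripper is mounted at the origin on the work surface. World frame = base frame: x ahead of the robot, y to its left, z up, the work surface at z = 0. Lengths are in mm, angles in degrees, forces in N, time in s.
With the tool pointing down it reaches from about 400 to 825 mm from the base axis. Payload 7 kg.
Tool frame: the origin (TCP) lies on the front face of the gripper's body, between the roots of the fingers; the fingertips stand 73 mm ahead of it and the grasp point (between the pads) lies bot.tcp_to_grasp ahead of it (bot.tcp_to_grasp is the distance from the TCP to the grasp point, in mm); x points along the fingers, z is the direction in which the jaws open and shut, and the axes are right-handed (so a half turn about x gives the same grasp; the last joint's range is limited). The gripper opens to 85 mm and grips with 20 to 120 N. Pads are 22 mm wide; open, the fingers measure 114 mm over their backs; the gripper's body (76 mm by 85 mm) begins 54 mm behind the grasp point. The pads swing forward as they close: fully open they stand 13 mm farther back than shut.
Start: joints at [-57.29, 20.546, 0.682, 0, -70.136, -16.507], TCP at [188.329, -648.172, 303.902] pointing down, gripper open.
Joint ranges: [-176.03, 176.03], [-82.01, 121.73], [-58.28, 71.71], [-173.87, 95.51], [-174.79, -0.11], [-173.66, 173.66]. Speed limits (degrees/s): [136.94, 136.94, 172.46, 180, 180, 180].

INTERFACE

Orientations are given as a 3x3 rotation matrix whose columns are the frame's x, y, z axes.
In Python, from plant import bot, camera, workorder gives the robot as it stands. The module is installed in compiled form; this text tells all that it offers.
- The arm moves only by the tool arm_command, never from a script. Its argument "series" is a list of rows, each an object of numbers: "rx", "ry", "rz": the turn, a rotation vector about the tool's x, y, z in degrees; "dx", "dy", "dz": the shift along the tool's x, y, z in m; "grip": the opening in per cent of the stroke, from 0 (shut) to 100 (fully open). In form: [{"rx": .., "ry": .., "rz": .., "dx": .., "dy": .., "dz": .., "grip": ..}, ...]. A call has 1 to 20 rows; each row shifts and turns the commanded pose from where the row before left it, along the tool's axes as they then stand; what a row does not reach is not made up. A row lasts 1/8 s, in which the tool goes at most 62.5 mm and 10.7 degrees, less where a joint would pass 70% of its speed; a pose out of reach is approached as far as the arm can. A call is refused whole if a number of a shift passes 0.0625 or a number of a turn 10.7, either way. A call with a gripper value outside its range is refused whole. The fingers move at their own pace and stop on an object; the grip force is fixed at half the most. Time passes only in rows, so rows that do not move let the fingers close. It gives the time, the measured TCP pose, the force and the opening at its end, in the units of the state.
- bot.read_state(): the state, without advancing time (a new reading comes with each control period).
- camera(name): name is "scene" or "side" or "wrist"; returns a dict with "color" (420x560x3 uint8, red, green, blue), "z_map" (420x560 float32, mm along the optical axis (not along the pixel's ray), 0 where there is no reading), "fx", "fy", "cx", "cy" (pixels), "R" (3x3) and "t" (3): a world point X has camera coordinates R X + t. Camera axes: x right, y down, z forward; pixel columns grow to the right and rows downward; lengths in mm; the calibration is good to about 2 mm. A picture is of the moment at which its call begins.
- workorder.job_done(): hands the job in, once; it reports no verdict.
The state is a dict: "clock": time; "qpos": joint angles; "joint_vel": joint speeds; "tau": joint torques, N m; "eef_pos": TCP position; "orientation": TCP orientation; "contact_force": force on the tool from outside, world axes, zero at the start; "wrist_torque": the same for the moment, N m; "opening": finger opening in mm.
Only numpy, scipy, OpenCV 4.12 (cv2) and the standard library are available. Lean on these libraries where they do the work, as an engineer would, in place of code of your own. Each camera call takes 0.05 s, during which the arm holds its last target.

## Working session

There is one attempt and no reset: what is moved stays moved. The work goes in short steps, Python scripts to look and compute and a tool call to move; the robot and the scene stay as the last step left them, time stands still between calls to the robot, and variables do not carry over. Pictures are saved under pics/ and viewed, and the job is handed in when it is done.

Besides the shell and the picture viewer there is one more tool, called after "Request:" as a command line: name --argument value ..., lists and objects as JSON in quotes. arm_command: Moves the arm, as the interface text tells. Its arguments: {"type":"object","properties":{"series":{"type":"array"}},"required":["series"]}

```bash
mkdir -p pics; ls
cat > h.py <<'E'
import numpy as np, cv2
from plant import bot, camera, workorder
def snap(name, fn):
    c=camera(name); cv2.imwrite('pics/'+fn, cv2.cvtColor(c['color'],cv2.COLOR_RGB2BGR)); 
    np.savez('pics/'+fn[:-4]+'.npz', **c); return c
def cloud(c):
    z=c['z_map'].astype(float); v,u=np.mgrid[:z.shape[0],:z.shape[1]]
    P=np.stack([(u-c['cx'])/c['fx']*z,(v-c['cy'])/c['fy']*z,z],-1)
    W=(P-c['t'])@c['R']   # R^T (P-t)
    W[z==0]=np.nan
    return W
E
python3 - <<'E'
from h import *
for n in ['scene','side','wrist']:
    c=snap(n,n+'0.png'); print(n,np.round(-c['R'].T@c['t']),c['R'][2].round(2))
s=bot.read_state(); print(s, bot.tcp_to_grasp)
E
```

```text
pics
scene [1258. -736.  911.] [-0.57  0.54 -0.61]
side [458. 952. 996.] [ 0.09 -0.76 -0.64]
wrist [ 114. -669.  374.] [ 0.29  0.08 -0.95]
{'clock': 0.15, 'qpos': array([-5.72908917e+01,  2.05820336e+01,  6.46998281e-01, -1.43057203e-02,
       -7.01344624e+01, -1.65079580e+01]), 'joint_vel': array([ 0.08961975, -0.12895944,  0.14917145,  0.03523715,  0.02872412,
        0.08797368]), 'tau': array([-4.05526036e-03, -5.83876133e+01,  2.93646473e+01,  6.94070309e+00,
       -4.39600743e-03, -1.43093098e-05]), 'eef_pos': array([ 188.25902728, -647.94967187,  303.18848632]), 'orientation': array([[-4.57862574e-04, -9.60311766e-01, -2.78928490e-01],
       [ 1.14750318e-03, -2.78928840e-01,  9.60311088e-01],
       [-9.99999237e-01,  1.19619178e-04,  1.22967188e-03]]), 'contact_force': array([0.70020511, 0.82034056, 0.24683701]), 'wrist_torque': array([-0.03465092,  0.02219612, -0.0369773 ]), 'opening': 85.51055811741404} 53.900000000000006
```

View pics/scene0.png

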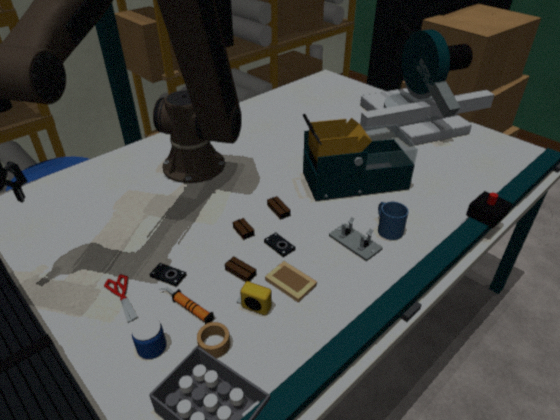

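View pics/side0.png

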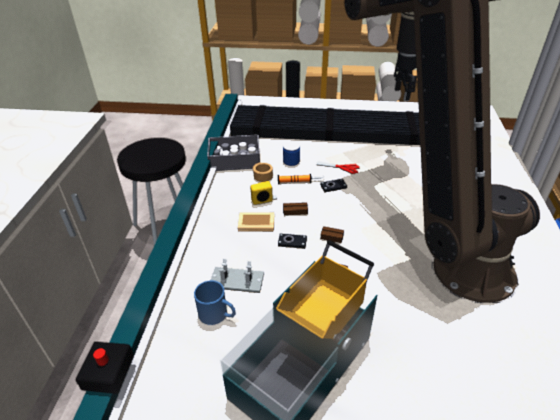

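View pics/wrist0.png

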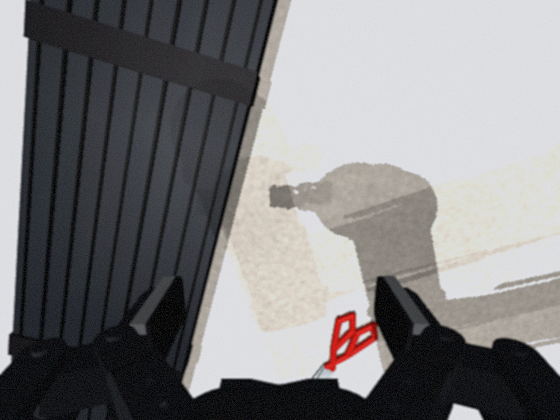

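The scene view shows three offcuts at (279,207), (243,228) and (240,268). There are two plates at (168,273) and (280,243), the deburrer at (190,305), the board at (291,280), the rail at (355,240) and the hopper at (355,165). Next I build a rectified top view from both clouds.

```bash
cat >> h.py <<'E'
def topview(cs, x0,x1,y0,y1,res,zmax=400):
    # rows: x decreasing (far at top), cols: y decreasing (left = +y)
    H=int((x1-x0)/res); Wd=int((y1-y0)/res)
    img=np.zeros((H,Wd,3),np.uint8); zb=np.full((H,Wd),-1e9)
    for c in cs:
        W=cloud(c).reshape(-1,3); col=c['color'].reshape(-1,3)
        k=np.isfinite(W[:,0])&(W[:,2]<zmax)
        W=W[k];col=col[k]
        r=((x1-W[:,0])/res).astype(int); q=((y1-W[:,1])/res).astype(int)
        k=(r>=0)&(r<H)&(q>=0)&(q<Wd); W=W[k];col=col[k];r=r[k];q=q[k]
        o=np.argsort(W[:,2]); img[r[o],q[o]]=col[o]; zb[r[o],q[o]]=W[o,2]
    return img,zb
E
python3 - <<'E'
from h import *
cs=[dict(np.load(f'pics/{n}0.npz')) for n in ['scene','side']]
for c,n in zip(cs,['scene','side']):
    W=cloud(c); print(n,[np.nanmedian(W[...,i]) for i in range(3)])
    img,zb=topview([c],250,950,-700,500,2.0)
    cv2.imwrite(f'pics/top_{n}.png',cv2.cvtColor(img,cv2.COLOR_RGB2BGR))
E
```

```text
scene [np.float64(442.83942576450147), np.float64(74.79882689840154), np.float64(1.3002950077288884)]
side [np.float64(601.5237105360789), np.float64(-136.04498217137748), np.float64(0.8210691161149337)]
```

Run:
```python
from h import *
sc=dict(np.load('pics/scene0.npz')); sd=dict(np.load('pics/side0.npz'))
def px(c,p):
    q=c['R']@np.array(p,float)+c['t']; return (c['fx']*q[0]/q[2]+c['cx'],c['fy']*q[1]/q[2]+c['cy'])
for n,c,pts in [('scene',sc,dict(off_a=(279,207),off_b=(243,228),off_c=(240,268),pl_a=(168,273),pl_b=(280,243),deb=(190,305),board=(291,280),rail=(355,240),mug=(393,220),tape=(255,295),roll=(213,340),tin=(148,335),sciss=(120,290),bin=(385,180))),
 ('side',sd,dict(off1=(295,209),off2=(332,235),pl1=(334,185),pl2=(292,241),deb=(295,179),bar=(348,253)))]:
    W=cloud(c)
    for k,(u,v) in pts.items(): print(n,k,np.round(W[v,u]))
```

```text
scene off_a [432.  40.  24.]
scene off_b [ 433. -113.   25.]
scene off_c [ 557. -227.   25.]
scene pl_a [ 425. -377.   13.]
scene pl_b [551. -69.  14.]
scene deb [ 570. -401.   25.]
scene board [ 682. -152.   19.]
scene rail [695. 106.  12.]
scene mug [762. 188.  83.]
scene tape [ 686. -282.   66.]
scene roll [ 678. -412.   -1.]
scene tin [ 615. -537.   76.]
scene sciss [ 379. -499.    1.]
scene bin [603. 373.  58.]
side off1 [ 550. -205.   23.]
side off2 [423. -84.  26.]
side pl1 [ 421. -362.   16.]
side pl2 [547. -60.  12.]
side deb [ 565. -382.   19.]
side bar [392. 211. 249.]
```

View pics/top_scene.png

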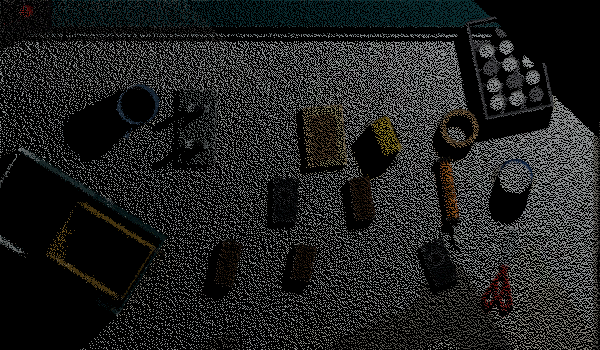

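View pics/top_side.png

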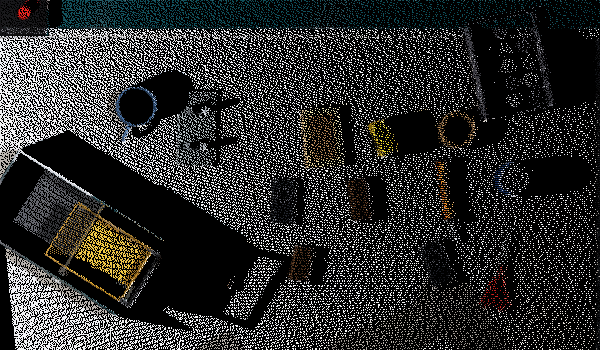

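```bash
cat >> h.py <<'E'
def rect(W,col,cen,rad,zlo,zhi,cf=None):
    d=np.hypot(W[...,0]-cen[0],W[...,1]-cen[1])
    k=(d<rad)&(W[...,2]>zlo)&(W[...,2]<zhi)
    if cf is not None: k&=cf(col.astype(int))
    k=cv2.morphologyEx(k.astype(np.uint8),cv2.MORPH_OPEN,np.ones((2,2),np.uint8))
    n,l,st,_=cv2.connectedComponentsWithStats(k)
    if n<2: return None
    i=1+np.argmax(st[1:,4]); P=W[l==i]
    (cx,cy),(w,h),a=cv2.minAreaRect(P[:,:2].astype(np.float32))
    if w<h: w,h,a=h,w,a+90
    a=(a+90)%180-90
    return [round(float(t),1) for t in (cx,cy,w,h,a,np.median(P[:,2]))],int((l==i).sum())
dark=lambda c:c.sum(-1)<300
E
python3 - <<'E'
from h import *
for n in ['scene','side']:
    c=dict(np.load(f'pics/{n}0.npz')); W=cloud(c)
    for k,cen,zl,zh in [('offA',(425,50),17,32),('offB',(423,-100),17,32),('offC',(553,-217),17,32),('plA',(425,-370),7,20),('plB',(550,-65),7,20)]:
        print(n,k,rect(W,c['color'],cen,75,zl,zh,dark))
    print(n,'deb',rect(W,c['color'],(570,-395),90,8,32,lambda c:(c[...,0]>c[...,2]+40)))
    print(n,'board',rect(W,c['color'],(676,-145),90,12,25))
    print(n,'mark',rect(W,c['color'],(676,-145),60,12,25,lambda c:(c.sum(-1)<380)))
    print(n,'rail',rect(W,c['color'],(695,106),100,6,18))
    print(n,'fingers',rect(W,c['color'],(695,80),100,35,75))
E
```

```text
scene offA ([431.1, 51.2, 83.8, 60.1, -19.6, nan], 244)
scene offB ([432.6, -97.6, 70.7, 49.6, -20.7, nan], 229)
scene offC ([554.4, -214.8, 82.4, 59.7, 9.4, nan], 370)
scene plA ([427.5, -377.2, 90.6, 49.9, 27.9, nan], 472)
scene plB ([561.2, -85.8, 96.7, 49.8, 31.0, nan], 374)
scene deb ([573.6, -398.7, 119.4, 24.5, 8.9, 24.6], 376)
scene board ([722.3, -123.1, 40.3, 9.9, 37.4, nan], 1019)
scene mark ([683.1, -156.7, 115.1, 74.7, 15.8, nan], 890)
scene rail ([700.5, 102.8, 150.2, 82.9, 1.8, nan], 691)
scene fingers ([720.8, 152.7, 87.6, 9.2, -67.5, 50.6], 37)
side offA None
side offB ([418.9, -99.1, 69.5, 41.0, -2.9, 23.9], 189)
side offC ([548.4, -215.8, 81.3, 30.7, 10.8, nan], 184)
side plA ([419.5, -369.9, 89.6, 44.2, 20.7, 12.8], 183)
side plB ([536.3, -51.8, 97.1, 39.3, 26.1, nan], 268)
side deb ([566.7, -389.7, 112.5, 17.5, 14.0, nan], 190)
side board ([670.6, -149.3, 128.2, 84.2, 14.6, nan], 594)
side mark None
side rail ([nan, nan, 0.0, 0.0, 0.0, nan], 808)
side fingers ([733.8, 65.5, 68.1, 12.4, -76.4, 50.7], 41)
```

```bash
cat >> h.py <<'E'
from scipy.spatial.transform import Rotation as Ro
def down(yaw):
    "tool pointing down, tool z (jaw) at world yaw deg"
    t=np.radians(yaw); z=np.array([np.cos(t),np.sin(t),0]); x=np.array([0,0,-1.]); return np.stack([x,np.cross(z,x),z],1)
def yaw_now(R): return np.degrees(np.arctan2(R[1,2],R[0,2]))
def plan(pos,yaw=None,step=55,grasp=False):
    """prints: level/yaw correction rotvec (tool), then shift in the new tool frame"""
    s=bot.read_state(); p=np.array(s['eef_pos']);R=np.array(s['orientation'])
    if yaw is None: yaw=yaw_now(R)
    T=down(yaw); 
    rv=Ro.from_matrix(R.T@T).as_rotvec(degrees=True)
    pos=np.array(pos,float)+(np.array([0,0,bot.tcp_to_grasp]) if grasp else 0)
    d=T.T@(pos-p)
    n=int(np.ceil(np.linalg.norm(d)/step)); nr=int(np.ceil(np.linalg.norm(rv)/10.5))
    print('turn',rv.round(1),'in',nr,'each',(rv/max(nr,1)).round(2),'| shift mm',d.round(1),'in',n,'each m',(d/max(n,1)/1000).round(4))
def st():
    s=bot.read_state(); print('t',round(s['clock'],2),'p',s['eef_pos'].round(1),'yaw',round(yaw_now(s['orientation']),1),'F',s['contact_force'].round(1),'open',round(s['opening'],1),'q',s['qpos'].round(0))
E
sed -i 's/    k=cv2.morphologyEx.*$/    k=k.astype(np.uint8)/' h.py
python3 - <<'E'
from h import *
c=np.load('pics/wrist0.npz'); print(c['fx'],c['cx'],c['cy'])
s=bot.read_state()
R=s['orientation'];p=s['eef_pos']
print('cam in tool',R.T@(-c['R'].T@c['t']-p), (R.T@c['R'].T).round(3))
plan((480,-120,480),90); plan((480,-120,480))
E
```

```text
326.8542443075762 278.9966034014031 216.60503733978766
cam in tool [-70.74930542  77.28593842   0.81009029] [[ 0.    -0.301  0.954]
 [ 0.    -0.954 -0.301]
 [ 1.     0.    -0.   ]]
turn [16.2  0.1 -0. ] in 2 each [ 8.1   0.03 -0.01] | shift mm [-176.8 -291.7  527.9] in 12 each m [-0.0147 -0.0243  0.044 ]
turn [ 0.   0.1 -0. ] in 1 each [ 0.    0.07 -0.01] | shift mm [-176.8 -427.4  425.6] in 12 each m [-0.0147 -0.0356  0.0355]
```

Request:
arm_command --series '[{"rx":8.1},{"rx":8.1},{"dx":-0.0147,"dy":-0.0243,"dz":0.044},{"dx":-0.0147,"dy":-0.0243,"dz":0.044},{"dx":-0.0147,"dy":-0.0243,"dz":0.044},{"dx":-0.0147,"dy":-0.0243,"dz":0.044},{"dx":-0.0147,"dy":-0.0243,"dz":0.044},{"dx":-0.0147,"dy":-0.0243,"dz":0.044},{"dx":-0.0147,"dy":-0.0243,"dz":0.044},{"dx":-0.0147,"dy":-0.0243,"dz":0.044},{"dx":-0.0147,"dy":-0.0243,"dz":0.044},{"dx":-0.0147,"dy":-0.0243,"dz":0.044},{"dx":-0.0147,"dy":-0.0243,"dz":0.044},{"dx":-0.0147,"dy":-0.0243,"dz":0.044},{},{}]'

```text
validation failed for argument at $.se...
```

Run:
```python
from h import *
st(); c=snap('wrist','w1.png'); st()
```

```text
t 0.15 p [ 188.3 -647.9  303.2] yaw 106.2 F [0.7 0.8 0.2] open 85.5 q [-57.  21.   1.  -0. -70. -17.]
t 0.2 p [ 188.3 -648.   303.3] yaw 106.2 F [ 0.4 -0.1 -0.2] open 85.5 q [-57.  21.   1.  -0. -70. -17.]
```

View pics/w1.png

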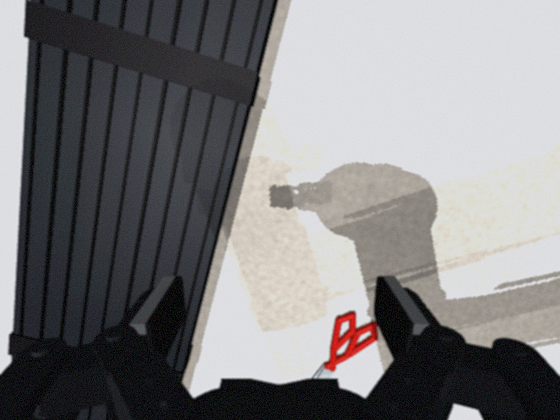

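The view is unchanged because the call was refused. Each row probably needs all seven fields.

Request:
arm_command --series '[{"rx":8.1,"ry":0,"rz":0,"dx":0,"dy":0,"dz":0,"grip":100},{"rx":8.1,"ry":0,"rz":0,"dx":0,"dy":0,"dz":0,"grip":100},{"rx":0,"ry":0,"rz":0,"dx":-0.0147,"dy":-0.0243,"dz":0.044,"grip":100},{"rx":0,"ry":0,"rz":0,"dx":-0.0147,"dy":-0.0243,"dz":0.044,"grip":100},{"rx":0,"ry":0,"rz":0,"dx":-0.0147,"dy":-0.0243,"dz":0.044,"grip":100},{"rx":0,"ry":0,"rz":0,"dx":-0.0147,"dy":-0.0243,"dz":0.044,"grip":100},{"rx":0,"ry":0,"rz":0,"dx":-0.0147,"dy":-0.0243,"dz":0.044,"grip":100},{"rx":0,"ry":0,"rz":0,"dx":-0.0147,"dy":-0.0243,"dz":0.044,"grip":100},{"rx":0,"ry":0,"rz":0,"dx":-0.0147,"dy":-0.0243,"dz":0.044,"grip":100},{"rx":0,"ry":0,"rz":0,"dx":-0.0147,"dy":-0.0243,"dz":0.044,"grip":100},{"rx":0,"ry":0,"rz":0,"dx":-0.0147,"dy":-0.0243,"dz":0.044,"grip":100},{"rx":0,"ry":0,"rz":0,"dx":-0.0147,"dy":-0.0243,"dz":0.044,"grip":100},{"rx":0,"ry":0,"rz":0,"dx":-0.0147,"dy":-0.0243,"dz":0.044,"grip":100},{"rx":0,"ry":0,"rz":0,"dx":-0.0147,"dy":-0.0243,"dz":0.044,"grip":100},{"rx":0,"ry":0,"rz":0,"dx":0,"dy":0,"dz":0,"grip":100}]'

```text
clock: 2.08
eef_pos: [481.3, -117.7, 480.8]
orientation: [[0.001, -1.0, -0.004], [0.0, -0.004, 1.0], [-1.0, -0.001, 0.0]]
contact_force: [-0.2, -0.1, -0.1]
opening: 85.4
```

Run:
```python
from h import *
st(); c=snap('wrist','w2.png'); st()
```

```text
t 2.08 p [ 481.3 -117.7  480.8] yaw 90.2 F [-0.2 -0.1 -0.1] open 85.4 q [  9.  -1.  -3.  -0. -88. -99.]
t 2.12 p [ 480.4 -118.8  480.2] yaw 90.2 F [ 0.5 -0.7  0.1] open 85.7 q [  9.  -1.  -3.  -0. -88. -99.]
```

View pics/w2.png

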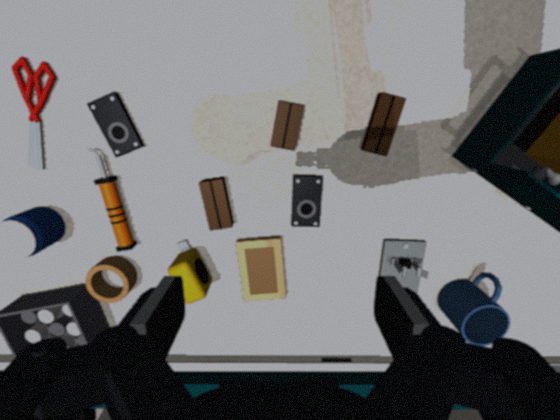

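The wrist view shows everything clearly: offcuts at (288,125), (383,125) and (216,203), and plates at (116,124) and (307,201). The deburrer is at (115,212), the board at (262,268) and the rail at (403,265). Now I measure them.

Run:
```python
from h import *
c=dict(np.load('pics/w2.npz')); W=cloud(c); print(np.nanmedian(W[300:340,300:340].reshape(-1,3),0))
for k,(u,v) in dict(offA=(376,110),offB=(283,125),offC=(212,203),plA=(108,110),plB=(307,185)).items():
    cen=W[v,u]; z=24 if k[0]=='o' else 14
    print(k,cen.round(0),rect(W,c['color'],cen,75,z-5,z+5,dark), rect(W,c['color'],cen,75,z-9,z+9,dark))
print('deb',rect(W,c['color'],W[212,115],90,8,32,lambda c:(c[...,0]>c[...,2]+40)))
cen=W[270,263]
print('board',rect(W,c['color'],cen,90,12,25))
print('mark',rect(W,c['color'],cen,60,12,25,lambda c:(c.sum(-1)<380)&(c[...,0]>c[...,2]+30)))
print('rail',rect(W,c['color'],W[290,403],110,7,17))
P=W[230:300,370:440].reshape(-1,3); P=P[np.isfinite(P[:,0])&(P[:,2]>40)&(P[:,2]<80)]; print(len(P)); print(P.round(0)[::6])
print(c['color'][270,263],c['color'][243,263])
```

```text
[ 7.89977597e+02 -3.65435935e+01  7.34619297e-01]
offA [399.  31.  26.] ([420.0, 44.4, 90.8, 40.3, -13.2, 25.7], 1602) ([420.0, 44.4, 90.8, 40.3, -13.2, 25.7], 1640)
offB [ 421. -111.   27.] ([421.9, -106.1, 70.1, 38.7, -10.6, 25.8], 1153) ([421.9, -106.1, 70.1, 38.7, -10.6, 25.8], 1153)
offC [ 547. -228.   27.] ([549.5, -223.2, 85.1, 38.3, 9.0, 25.8], 1154) ([549.5, -223.2, 85.1, 38.3, 9.0, 25.8], 1188)
plA [ 400. -385.   15.] ([422.7, -377.9, 89.0, 49.3, 22.1, 15.0], 1721) ([422.7, -377.9, 88.9, 49.4, 21.9, 14.9], 1787)
plB [518. -70.  15.] ([546.5, -71.0, 90.4, 49.4, -1.8, 14.8], 1440) ([546.5, -71.0, 90.4, 49.4, -1.8, 14.7], 1446)
deb ([569.0, -395.2, 115.4, 23.1, 8.8, 25.5], 1010)
board ([674.6, -149.7, 120.5, 80.1, 5.1, 18.9], 2693)
mark ([675.4, -148.1, 94.1, 53.1, 5.2, 19.1], 1356)
rail ([540.5, -71.1, 78.2, 50.3, -1.5, 14.7], 1305)
170
[[650.  87.  42.]
 [648.  92.  52.]
 [654.  89.  45.]
 [649.  95.  54.]
 [655.  88.  46.]
 [650.  94.  56.]
 [658.  88.  43.]
 [652.  93.  56.]
 [652. 120.  55.]
 [652.  88.  60.]
 [653. 116.  57.]
 [652. 125.  60.]
 [656.  92.  55.]
 [656. 119.  55.]
 [652. 125.  62.]
 [658.  93.  54.]
 [657. 120.  56.]
 [654. 127.  63.]
 [659.  92.  57.]
 [659. 120.  56.]
 [654. 126.  65.]
 [662.  94.  55.]
 [660. 120.  57.]
 [656. 126.  65.]
 [664.  95.  54.]
 [662. 122.  58.]
 [660.  84.  65.]
 [661. 125.  63.]
 [662. 127.  65.]]
[121  94  61] [166 167 122]
```

Run:
```python
import cv2
a=cv2.imread('pics/w2.png'); cv2.imwrite('pics/w2a.png',cv2.resize(a[80:320,80:240],None,fx=3,fy=3,interpolation=cv2.INTER_CUBIC)[:600]); cv2.imwrite('pics/w2b.png',cv2.resize(a[90:310,240:440],None,fx=3,fy=2.7,interpolation=cv2.INTER_CUBIC))
```

```text
(no output)
```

View pics/w2b.png

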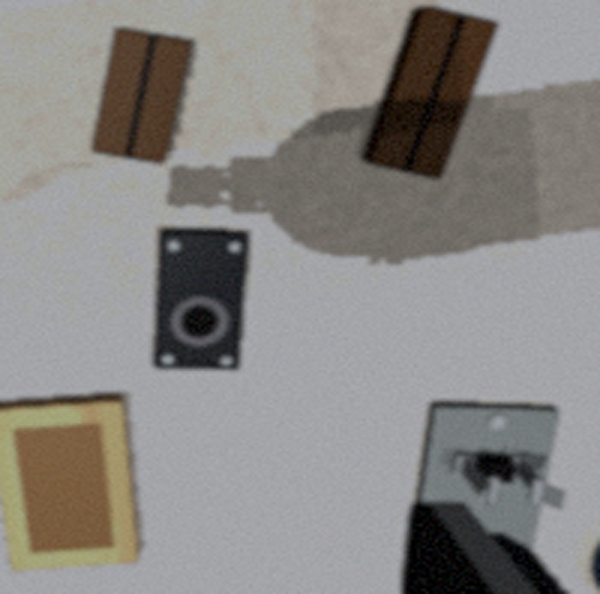

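Request:
arm_command --series '[{"rx":0,"ry":0,"rz":0,"dx":-0.005,"dy":0.006,"dz":0.046,"grip":100},{"rx":0,"ry":0,"rz":0,"dx":-0.005,"dy":0.006,"dz":0.046,"grip":100},{"rx":0,"ry":0,"rz":0,"dx":-0.005,"dy":0.006,"dz":0.046,"grip":100},{"rx":0,"ry":0,"rz":0,"dx":-0.005,"dy":0.006,"dz":0.046,"grip":100},{"rx":0,"ry":0,"rz":0,"dx":-0.005,"dy":0.006,"dz":0.046,"grip":100},{"rx":0,"ry":0,"rz":0,"dx":-0.005,"dy":0.006,"dz":0.046,"grip":100},{"rx":0,"ry":0,"rz":0,"dx":-0.005,"dy":0.006,"dz":0.046,"grip":100},{"rx":0,"ry":0,"rz":0,"dx":-0.005,"dy":0.006,"dz":0.046,"grip":100},{"rx":0,"ry":0,"rz":0,"dx":0,"dy":0,"dz":0,"grip":100}]'

```text
clock: 3.25
eef_pos: [431.7, 249.3, 519.4]
orientation: [[-0.001, -1.0, -0.002], [-0.001, -0.002, 1.0], [-1.0, 0.001, -0.001]]
contact_force: [0.3, -0.2, 0.6]
opening: 85.3
```

Run:
```python
from h import *
st(); c=snap('wrist','w3.png'); snap('side','s3.png')
```

```text
t 3.25 p [431.7 249.3 519.4] yaw 90.1 F [ 0.3 -0.2  0.6] open 85.3 q [  53.   -0.    2.   -0.  -93. -143.]
```

View pics/w3.png

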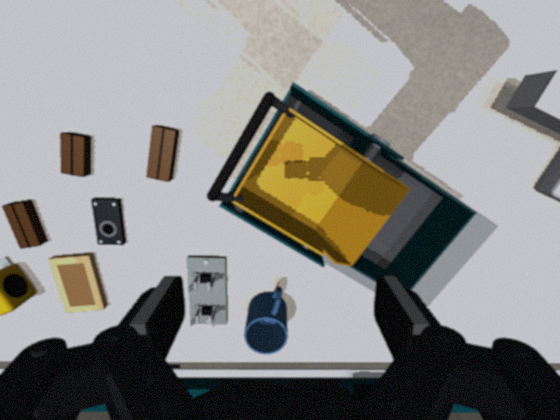

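View pics/s3.png

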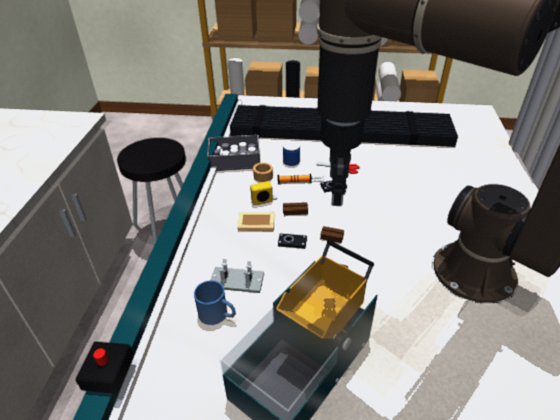

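Wrist view: the bar runs from (270,98) to (214,196), the yellow bucket is centred near (310,185), the bin near (410,235) and the rail at (207,290). Now I work out the bucket frame.

Run:
```python
from h import *
c=dict(np.load('pics/w3.npz')); W=cloud(c); col=c['color'].astype(int)
P=W.reshape(-1,3)
b=(W[...,2]>238)&(W[...,2]<265)&(W[...,0]<520)&(W[...,1]>100)&(W[...,1]<330)
Q=W[b]; print('bar pts',len(Q),np.median(Q[:,2])); print(cv2.minAreaRect(Q[:,:2].astype(np.float32)))
y=(col[...,0]>col[...,2]+60)&(W[...,1]>130)
zs=W[...,2][y]; print('yellow z pct',np.nanpercentile(zs,[1,5,25,50,75,95,99]))
fl=y&(W[...,2]>130)&(W[...,2]<142); Q=W[fl]; print('floor',len(Q),cv2.minAreaRect(Q[:,:2].astype(np.float32)),np.median(Q[:,2]))
rim=y&(W[...,2]>212)&(W[...,2]<232); Q=W[rim]; print('rim',len(Q),cv2.minAreaRect(Q[:,:2].astype(np.float32)))
teal=(col[...,0]<60)&(W[...,2]>168)&(W[...,2]<182)&(W[...,1]>120); Q=W[teal]; print('cheek',len(Q),cv2.minAreaRect(Q[:,:2].astype(np.float32)))
r=(W[...,2]>7)&(W[...,2]<17)&(abs(W[...,0]-700)<120)&(abs(W[...,1]-108)<70); Q=W[r]; print('rail',len(Q),cv2.minAreaRect(Q[:,:2].astype(np.float32)))
P=W[255:330,180:235].reshape(-1,3); P=P[(P[:,2]>40)&(P[:,2]<80)]
for lo,hi in[(600,685),(685,780)]:
    q=P[(P[:,0]>lo)&(P[:,0]<hi)]; print(len(q),q.min(0).round(),q.max(0).round(),np.median(q,0).round(1))
for k,(u,v) in dict(bin=(400,235),mug=(266,325)).items(): print(k,W[v,u].round())
```

```text
bar pts 1589 255.50848427758058
((389.76873779296875, 211.3107452392578), (19.318296432495117, 126.36366271972656), 57.87041091918945)
yellow z pct [135.55877818 136.56715794 137.63112925 138.96060754 176.47048239
 221.05895851 222.52008646]
floor 7674 ((444.756103515625, 272.5152893066406), (131.25765991210938, 145.8361053466797), 57.66396713256836) 137.7641818868684
rim 1147 ((441.647705078125, 293.1153564453125), (163.0157470703125, 124.20819854736328), 57.93231201171875)
cheek 828 ((437.57623291015625, 288.3056640625), (163.5996856689453, 178.3109130859375), 57.918392181396484)
rail 1948 ((692.5509033203125, 104.29129028320312), (75.85559844970703, 151.42327880859375), 88.43360137939453)
134 [648.  82.  41.] [665. 128.  68.] [655.4  95.1  56.3]
128 [721.  80.  40.] [736. 126.  67.] [727.3  93.4  56.3]
bin [573. 479.   8.]
mug [774. 222.   9.]
```

Run:
```python
import cv2
a=cv2.imread('pics/w3.png'); cv2.imwrite('pics/w3a.png',cv2.resize(a[240:345,160:300],None,fx=5,fy=5,interpolation=cv2.INTER_CUBIC)); cv2.imwrite('pics/w3b.png',cv2.resize(a[70:310,190:490],None,fx=2.5,fy=2.5,interpolation=cv2.INTER_CUBIC))
```

```text
(no output)
```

View pics/w3a.png

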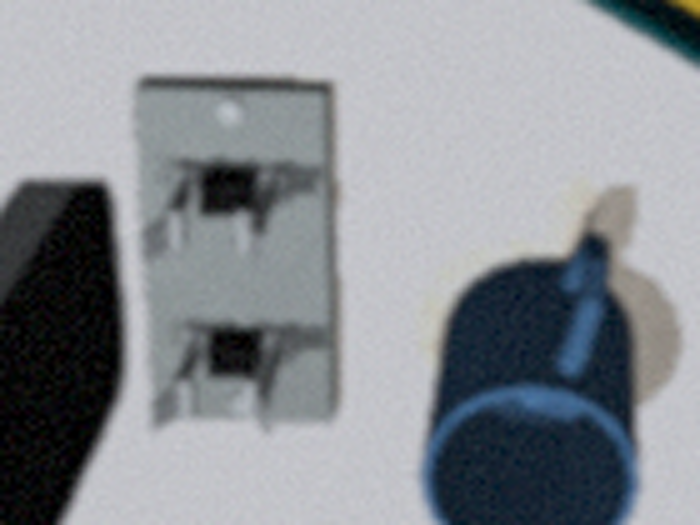

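View pics/w3b.png

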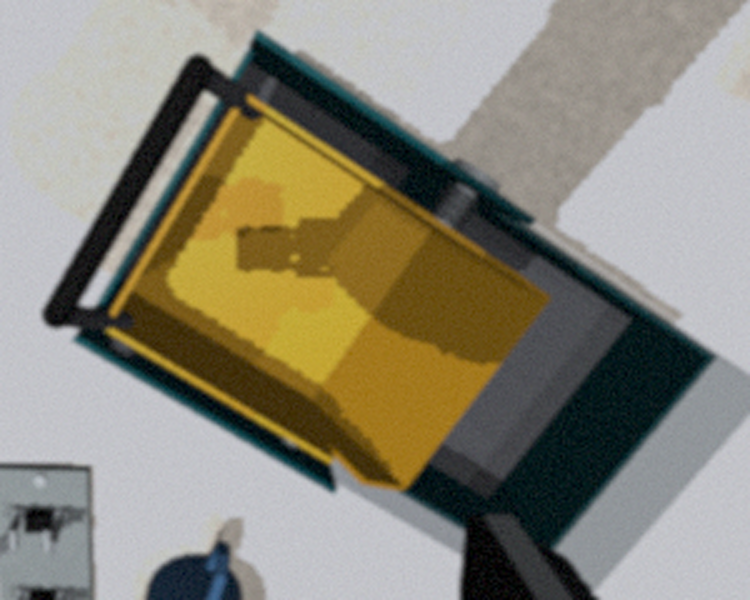

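Request:
arm_command --series '[{"rx":0,"ry":0,"rz":0,"dx":0,"dy":0.003,"dz":-0.051,"grip":100},{"rx":0,"ry":0,"rz":0,"dx":0,"dy":0.003,"dz":-0.051,"grip":100},{"rx":0,"ry":0,"rz":0,"dx":0,"dy":0.003,"dz":-0.051,"grip":100},{"rx":0,"ry":0,"rz":0,"dx":0,"dy":0.003,"dz":-0.051,"grip":100},{"rx":-10.4,"ry":0,"rz":0,"dx":0.019,"dy":0,"dz":0,"grip":85},{"rx":-10.4,"ry":0,"rz":0,"dx":0.019,"dy":0,"dz":0,"grip":85},{"rx":-10.4,"ry":0,"rz":0,"dx":0.019,"dy":0,"dz":0,"grip":85},{"rx":-10.4,"ry":0,"rz":0,"dx":0.019,"dy":0,"dz":0,"grip":85},{"rx":-10.4,"ry":0,"rz":0,"dx":0.019,"dy":0,"dz":0,"grip":85},{"rx":-10.4,"ry":0,"rz":0,"dx":0.019,"dy":0,"dz":0,"grip":85},{"rx":-10.4,"ry":0,"rz":0,"dx":0.019,"dy":0,"dz":0,"grip":85},{"rx":-10.4,"ry":0,"rz":0,"dx":0.019,"dy":0,"dz":0,"grip":85},{"rx":-10.4,"ry":0,"rz":0,"dx":0.019,"dy":0,"dz":0,"grip":85},{"rx":-10.4,"ry":0,"rz":0,"dx":0.019,"dy":0,"dz":0,"grip":85},{"rx":-10.4,"ry":0,"rz":0,"dx":0.019,"dy":0,"dz":0,"grip":85},{"rx":-10.4,"ry":0,"rz":0,"dx":0.019,"dy":0,"dz":0,"grip":85},{"rx":-10.4,"ry":0,"rz":0,"dx":0.019,"dy":0,"dz":0,"grip":85},{"rx":-10.4,"ry":0,"rz":0,"dx":0.019,"dy":0,"dz":0,"grip":85},{"rx":-10.4,"ry":0,"rz":0,"dx":0.019,"dy":0,"dz":0,"grip":85},{"rx":-10.4,"ry":0,"rz":0,"dx":0.019,"dy":0,"dz":0,"grip":85}]'

```text
clock: 5.85
eef_pos: [419.5, 42.2, 216.0]
orientation: [[0.001, 0.973, -0.231], [0.0, -0.231, -0.973], [-1.0, 0.001, -0.0]]
contact_force: [-0.2, -0.7, 0.7]
opening: 72.7
```

```bash
cat >> h.py <<'E'
def find(c,cen,z,rad=70):
    W=cloud(c); return rect(W,c['color'],cen,rad,z-6,z+7,dark)
E
python3 - <<'E'
from h import *
st(); c=snap('wrist','w4.png'); print(find(c,(420,44.4),25)); print(bot.tcp_to_grasp)
plan((420,44.4,74),-103.2)
E
```

```text
t 5.85 p [419.5  42.2 216. ] yaw -103.4 F [-0.2 -0.7  0.7] open 72.7 q [ 33.   1. -37.   0. -52.  44.]
([420.8, 46.0, 90.6, 40.1, -13.2, 25.8], 5010)
53.900000000000006
turn [0.3 0.1 0.1] in 1 each [0.31 0.09 0.14] | shift mm [139.7   1.   -2.9] in 3 each m [ 0.0466  0.0003 -0.001 ]
```

View pics/w4.png

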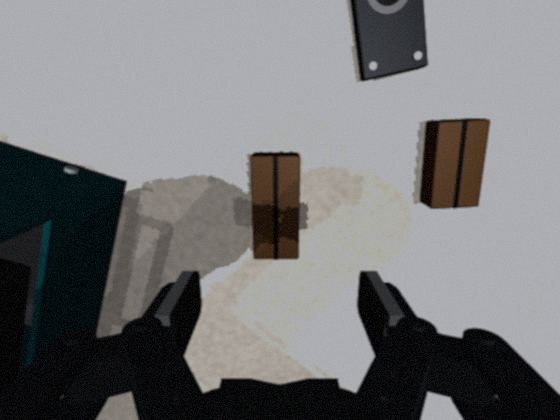

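Offcut A sits centred at (275,205), as measured. I descend and grip it.

Request:
arm_command --series '[{"rx":0,"ry":0,"rz":0,"dx":0.04,"dy":0.001,"dz":-0.002,"grip":85},{"rx":0,"ry":0,"rz":0,"dx":0.04,"dy":0.001,"dz":-0.002,"grip":85},{"rx":0,"ry":0,"rz":0,"dx":0.04,"dy":0,"dz":0,"grip":85},{"rx":0,"ry":0,"rz":0,"dx":0.02,"dy":0,"dz":0,"grip":85},{"rx":0,"ry":0,"rz":0,"dx":0,"dy":0,"dz":0,"grip":0},{"rx":0,"ry":0,"rz":0,"dx":0,"dy":0,"dz":0,"grip":0},{"rx":0,"ry":0,"rz":0,"dx":0,"dy":0,"dz":0,"grip":0},{"rx":0,"ry":0,"rz":0,"dx":0,"dy":0,"dz":0,"grip":0},{"rx":0,"ry":0,"rz":0,"dx":0,"dy":0,"dz":0,"grip":0}]'

```text
clock: 7.02
eef_pos: [423.4, 47.5, 77.5]
orientation: [[0.002, 0.972, -0.235], [0.001, -0.235, -0.972], [-1.0, 0.002, -0.001]]
contact_force: [-0.9, -1.4, 9.2]
opening: 38.5
```

Run:
```python
from h import *
st()
d=np.array([.531,.847,0]);p=np.array([-.847,.531,0]);bi=np.array([435.5,284,137])
t=bi+26*p+5*d; t[2]=325; print(t); plan(t,-32.1+0)
```

```text
t 7.03 p [423.4  47.5  77.5] yaw -103.6 F [-0.9 -1.4  9.2] open 38.5 q [ 33.  15. -46.   0. -29.  43.]
[416.133 302.041 325.   ]
turn [-71.5  -0.   -0.1] in 7 each [-10.21  -0.    -0.02] | shift mm [-247.5  211.8 -141.5] in 7 each m [-0.0354  0.0303 -0.0202]
```

Run:
```python
from h import *
plan((435.5,284,350),-32.1)
```

```text
turn [-71.5  -0.   -0.1] in 7 each [-10.21  -0.    -0.02] | shift mm [-272.5  206.8 -115.5] in 7 each m [-0.0389  0.0295 -0.0165]
```

Request:
arm_command --series '[{"rx":0,"ry":0,"rz":0,"dx":-0.04,"dy":0,"dz":0,"grip":0},{"rx":-10.2,"ry":0,"rz":0,"dx":-0.035,"dy":0,"dz":0,"grip":0},{"rx":-10.2,"ry":0,"rz":0,"dx":-0.035,"dy":0,"dz":0,"grip":0},{"rx":-10.2,"ry":0,"rz":0,"dx":-0.035,"dy":0,"dz":0,"grip":0},{"rx":-10.2,"ry":0,"rz":0,"dx":-0.035,"dy":0,"dz":0,"grip":0},{"rx":-10.2,"ry":0,"rz":0,"dx":-0.035,"dy":0,"dz":0,"grip":0},{"rx":-10.2,"ry":0,"rz":0,"dx":-0.035,"dy":0,"dz":0,"grip":0},{"rx":-10.2,"ry":0,"rz":0,"dx":-0.035,"dy":0,"dz":0,"grip":0},{"rx":0,"ry":0,"rz":0,"dx":0,"dy":0.041,"dz":-0.023,"grip":0},{"rx":0,"ry":0,"rz":0,"dx":0,"dy":0.041,"dz":-0.023,"grip":0},{"rx":0,"ry":0,"rz":0,"dx":0,"dy":0.041,"dz":-0.023,"grip":0},{"rx":0,"ry":0,"rz":0,"dx":0,"dy":0.041,"dz":-0.023,"grip":0},{"rx":0,"ry":0,"rz":0,"dx":0,"dy":0.041,"dz":-0.023,"grip":0},{"rx":0,"ry":0,"rz":0,"dx":0,"dy":0,"dz":0,"grip":0},{"rx":0,"ry":0,"rz":0,"dx":0,"dy":0,"dz":0,"grip":0}]'

```text
clock: 8.9
eef_pos: [434.3, 281.8, 361.3]
orientation: [[-0.0, 0.532, 0.846], [-0.0, 0.846, -0.532], [-1.0, -0.0, -0.0]]
contact_force: [0.0, -0.2, -1.0]
opening: 38.7
```

Run:
```python
from h import *
st(); plan((435.5,284,235),-32.1); snap('side','s4.png'); snap('wrist','w5.png')
```

```text
t 8.9 p [434.3 281.8 361.3] yaw -32.2 F [ 0.  -0.2 -1. ] open 38.7 q [ 55.   4. -14.  -0. -73.  93.]
turn [-0.1 -0.   0. ] in 1 each [-0.07 -0.01  0.02] | shift mm [126.3   2.5  -0.2] in 3 each m [ 0.0421  0.0008 -0.0001]
```

View pics/s4.png

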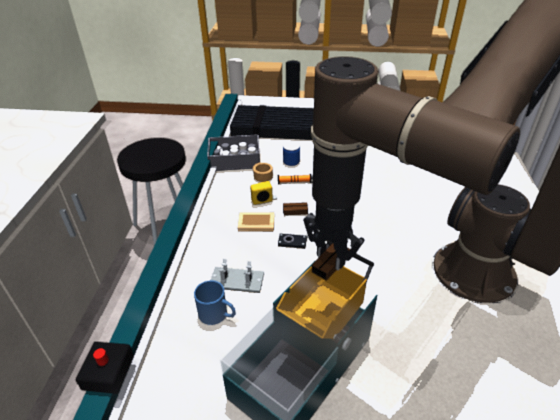

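View pics/w5.png

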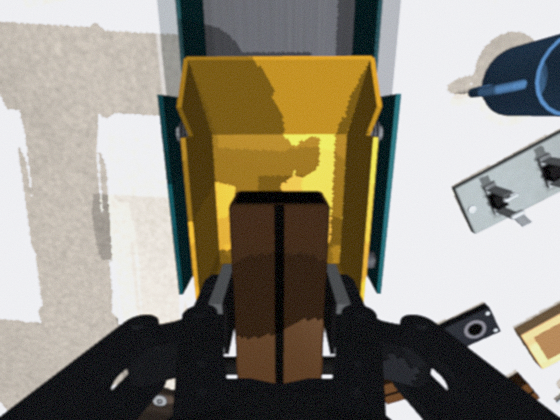

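The offcut hangs over the bucket centre, between the walls at columns 185 and 375. I lower it and release.

Request:
arm_command --series '[{"rx":0,"ry":0,"rz":0,"dx":0.042,"dy":0.002,"dz":0,"grip":0},{"rx":0,"ry":0,"rz":0,"dx":0.042,"dy":0,"dz":0,"grip":0},{"rx":0,"ry":0,"rz":0,"dx":0.036,"dy":0,"dz":0,"grip":0},{"rx":0,"ry":0,"rz":0,"dx":0,"dy":0,"dz":0,"grip":0},{"rx":0,"ry":0,"rz":0,"dx":0,"dy":0,"dz":0,"grip":65},{"rx":0,"ry":0,"rz":0,"dx":0,"dy":0,"dz":0,"grip":65},{"rx":0,"ry":0,"rz":0,"dx":0,"dy":0,"dz":0,"grip":65},{"rx":0,"ry":0,"rz":0,"dx":0,"dy":0,"dz":0,"grip":65},{"rx":0,"ry":0,"rz":0,"dx":-0.045,"dy":0,"dz":0,"grip":65},{"rx":0,"ry":0,"rz":0,"dx":-0.045,"dy":0,"dz":0,"grip":70},{"rx":0,"ry":0,"rz":0,"dx":-0.035,"dy":0,"dz":0,"grip":80},{"rx":0,"ry":0,"rz":0,"dx":0,"dy":0,"dz":0,"grip":85}]'

```text
clock: 10.5
eef_pos: [436.5, 284.4, 369.6]
orientation: [[0.004, 0.533, 0.846], [0.004, 0.846, -0.533], [-1.0, 0.006, 0.001]]
contact_force: [0.6, 0.1, -1.2]
opening: 72.3
```

Run:
```python
from h import *
st(); plan((421.9,-106.1,220),-100.6); snap('wrist','w6.png')
```

```text
t 10.5 p [436.5 284.4 369.6] yaw -32.2 F [ 0.6  0.1 -1.2] open 72.3 q [ 55.   4. -13.   0. -73.  93.]
turn [68.4 -0.1 -0.3] in 7 each [ 9.77 -0.02 -0.05] | shift mm [149.6  57.5 386.5] in 8 each m [0.0187 0.0072 0.0483]
```

View pics/w6.png

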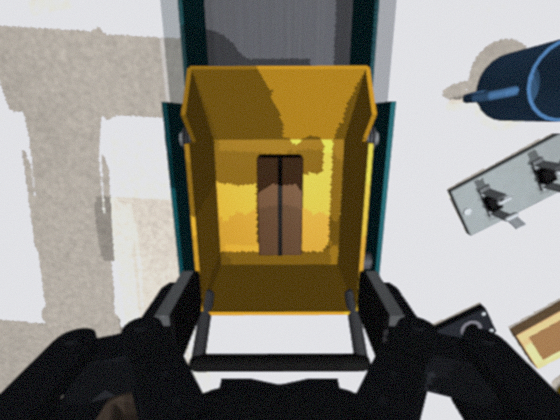

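Offcut A lies in the bucket at (280,205). Next is B.

Request:
arm_command --series '[{"rx":9.77,"ry":0,"rz":0,"dx":0,"dy":0,"dz":0,"grip":85},{"rx":9.77,"ry":0,"rz":0,"dx":0,"dy":0,"dz":0,"grip":85},{"rx":9.77,"ry":0,"rz":0,"dx":0,"dy":0,"dz":0,"grip":85},{"rx":9.77,"ry":0,"rz":0,"dx":0,"dy":0,"dz":0,"grip":85},{"rx":9.77,"ry":0,"rz":0,"dx":0,"dy":0,"dz":0,"grip":85},{"rx":9.77,"ry":0,"rz":0,"dx":0,"dy":0,"dz":0,"grip":85},{"rx":9.77,"ry":0,"rz":0,"dx":0,"dy":0,"dz":0,"grip":85},{"rx":0,"ry":0,"rz":0,"dx":0,"dy":0.007,"dz":0.048,"grip":85},{"rx":0,"ry":0,"rz":0,"dx":0,"dy":0.007,"dz":0.048,"grip":85},{"rx":0,"ry":0,"rz":0,"dx":0,"dy":0.007,"dz":0.048,"grip":85},{"rx":0,"ry":0,"rz":0,"dx":0.03,"dy":0.007,"dz":0.048,"grip":85},{"rx":0,"ry":0,"rz":0,"dx":0.03,"dy":0.007,"dz":0.048,"grip":85},{"rx":0,"ry":0,"rz":0,"dx":0.03,"dy":0.007,"dz":0.048,"grip":85},{"rx":0,"ry":0,"rz":0,"dx":0.03,"dy":0.007,"dz":0.048,"grip":85},{"rx":0,"ry":0,"rz":0,"dx":0.03,"dy":0.007,"dz":0.048,"grip":85},{"rx":0,"ry":0,"rz":0,"dx":0,"dy":0,"dz":0,"grip":85}]'

```text
clock: 12.55
eef_pos: [417.5, -106.8, 213.1]
orientation: [[-0.007, 0.982, -0.189], [-0.001, -0.189, -0.982], [-1.0, -0.007, 0.002]]
contact_force: [0.5, 0.2, 0.2]
opening: 72.7
```

Run:
```python
from h import *
st(); c=snap('wrist','w7.png'); r=find(c,(421.9,-106.1),25); print(r); print('C',find(c,(549.5,-223),25),'plB',find(c,(546,-71),14.5))
plan((r[0][0],r[0][1],82),r[0][4]-90)
```

```text
t 12.55 p [ 417.5 -106.8  213.1] yaw -100.9 F [0.5 0.2 0.2] open 72.7 q [ 12.   2. -36.  -0. -52.  67.]
([422.5, -105.6, 70.8, 40.1, -10.8, 25.8], 4057)
C ([531.9, -225.7, 48.1, 40.9, 8.7, 25.9], 3799) plB ([542.5, -70.3, 80.8, 49.5, -1.6, 14.8], 7149)
turn [0.  0.1 0.2] in 1 each [0.01 0.08 0.22] | shift mm [132.6   3.6  -0.6] in 3 each m [ 0.0442  0.0012 -0.0002]
```

View pics/w7.png

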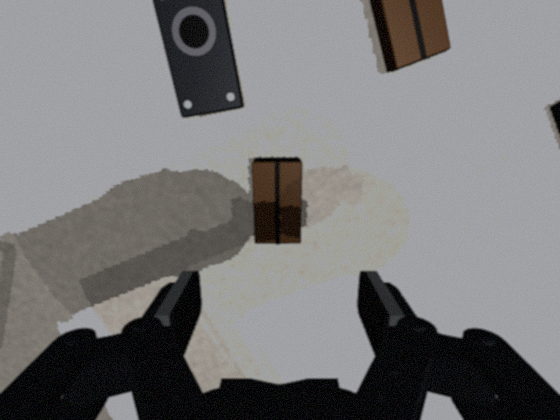

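Offcut B is centred at (277,200). I pick it.

Request:
arm_command --series '[{"rx":0,"ry":0,"rz":0.2,"dx":0.045,"dy":0.003,"dz":-0.001,"grip":85},{"rx":0,"ry":0,"rz":0,"dx":0.045,"dy":0.001,"dz":0,"grip":85},{"rx":0,"ry":0,"rz":0,"dx":0.03,"dy":0,"dz":0,"grip":85},{"rx":0,"ry":0,"rz":0,"dx":0.012,"dy":0,"dz":0,"grip":85},{"rx":0,"ry":0,"rz":0,"dx":0,"dy":0,"dz":0,"grip":0},{"rx":0,"ry":0,"rz":0,"dx":0,"dy":0,"dz":0,"grip":0},{"rx":0,"ry":0,"rz":0,"dx":0,"dy":0,"dz":0,"grip":0},{"rx":0,"ry":0,"rz":0,"dx":0,"dy":0,"dz":0,"grip":0}]'

```text
clock: 13.6
eef_pos: [425.6, -103.6, 85.7]
orientation: [[0.006, 0.983, -0.184], [-0.0, -0.184, -0.983], [-1.0, 0.006, -0.001]]
contact_force: [-1.3, 3.7, 8.6]
opening: 38.4
```

Run:
```python
from h import *
st(); plan((435.5,284,365),-32.1)
```

```text
t 13.6 p [ 425.6 -103.6   85.7] yaw -100.6 F [-1.3  3.7  8.6] open 38.4 q [ 12.  14. -44.   0. -31.  67.]
turn [-68.5   0.2  -0.4] in 7 each [-9.78  0.02 -0.05] | shift mm [-279.3  333.6 -197.6] in 9 each m [-0.031   0.0371 -0.022 ]
```

Request:
arm_command --series '[{"rx":0,"ry":0,"rz":-0.3,"dx":-0.035,"dy":0,"dz":0,"grip":0},{"rx":-9.78,"ry":0,"rz":0,"dx":-0.035,"dy":0,"dz":0,"grip":0},{"rx":-9.78,"ry":0,"rz":0,"dx":-0.035,"dy":0,"dz":0,"grip":0},{"rx":-9.78,"ry":0,"rz":0,"dx":-0.035,"dy":0,"dz":0,"grip":0},{"rx":-9.78,"ry":0,"rz":0,"dx":-0.035,"dy":0,"dz":0,"grip":0},{"rx":-9.78,"ry":0,"rz":0,"dx":-0.035,"dy":0,"dz":0,"grip":0},{"rx":-9.78,"ry":0,"rz":0,"dx":-0.035,"dy":0,"dz":0,"grip":0},{"rx":-9.78,"ry":0,"rz":0,"dx":-0.035,"dy":0,"dz":0,"grip":0},{"rx":0,"ry":0,"rz":0,"dx":0,"dy":0.042,"dz":-0.025,"grip":0},{"rx":0,"ry":0,"rz":0,"dx":0,"dy":0.042,"dz":-0.025,"grip":0},{"rx":0,"ry":0,"rz":0,"dx":0,"dy":0.042,"dz":-0.025,"grip":0},{"rx":0,"ry":0,"rz":0,"dx":0,"dy":0.042,"dz":-0.025,"grip":0},{"rx":0,"ry":0,"rz":0,"dx":0,"dy":0.042,"dz":-0.025,"grip":0},{"rx":0,"ry":0,"rz":0,"dx":0,"dy":0.042,"dz":-0.025,"grip":0},{"rx":0,"ry":0,"rz":0,"dx":0,"dy":0.042,"dz":-0.025,"grip":0},{"rx":0,"ry":0,"rz":0,"dx":0,"dy":0.042,"dz":-0.025,"grip":0},{"rx":0,"ry":0,"rz":0,"dx":0,"dy":0,"dz":0,"grip":0}]'

```text
clock: 15.72
eef_pos: [433.9, 289.5, 364.5]
orientation: [[-0.002, 0.53, 0.848], [0.001, 0.848, -0.53], [-1.0, -0.0, -0.002]]
contact_force: [-0.3, 0.5, -0.5]
opening: 38.0
```

Run:
```python
from h import *
st(); plan((435.5,284,264),-32.1); snap('wrist','w8.png')
```

```text
t 15.72 p [433.9 289.5 364.5] yaw -32.0 F [-0.3  0.5 -0.5] open 38.0 q [ 55.   4. -13.  -0. -73.  93.]
turn [ 0.1 -0.1  0. ] in 1 each [ 0.11 -0.11  0.02] | shift mm [100.5  -3.8   4.2] in 2 each m [ 0.0502 -0.0019  0.0021]
```

View pics/w8.png

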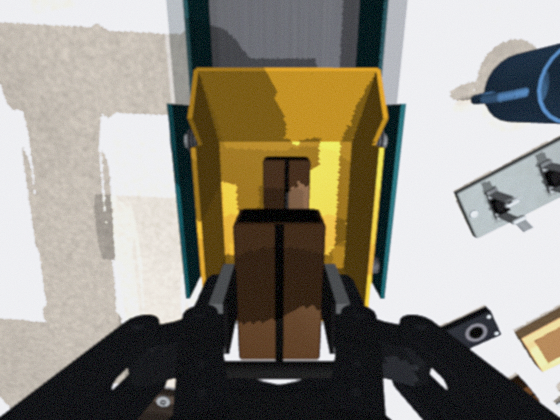

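Request:
arm_command --series '[{"rx":0,"ry":0,"rz":0,"dx":0.04,"dy":0.001,"dz":0.002,"grip":0},{"rx":0,"ry":0,"rz":0,"dx":0.04,"dy":0,"dz":0.002,"grip":0},{"rx":0,"ry":0,"rz":0,"dx":0.023,"dy":0,"dz":0,"grip":0},{"rx":0,"ry":0,"rz":0,"dx":0,"dy":0,"dz":0,"grip":0},{"rx":0,"ry":0,"rz":0,"dx":0,"dy":0,"dz":0,"grip":65},{"rx":0,"ry":0,"rz":0,"dx":0,"dy":0,"dz":0,"grip":65},{"rx":0,"ry":0,"rz":0,"dx":0,"dy":0,"dz":0,"grip":65},{"rx":0,"ry":0,"rz":0,"dx":0,"dy":0,"dz":0,"grip":65},{"rx":0,"ry":0,"rz":0,"dx":-0.04,"dy":0,"dz":0,"grip":65},{"rx":0,"ry":0,"rz":0,"dx":-0.04,"dy":0,"dz":0,"grip":70},{"rx":0,"ry":0,"rz":0,"dx":-0.025,"dy":0,"dz":0,"grip":80},{"rx":0,"ry":0,"rz":0,"dx":0,"dy":0,"dz":0,"grip":85}]'

```text
clock: 17.27
eef_pos: [438.7, 286.2, 368.7]
orientation: [[0.001, 0.532, 0.847], [0.003, 0.847, -0.532], [-1.0, 0.004, -0.001]]
contact_force: [0.6, 0.3, 0.2]
opening: 72.9
```

Run:
```python
from h import *
st(); plan((549.5,-223.2,220),-81); snap('wrist','w9.png')
```

```text
t 17.27 p [438.7 286.2 368.7] yaw -32.1 F [0.6 0.3 0.2] open 72.9 q [ 55.   4. -12.  -0. -74.  93.]
turn [48.9 -0.1 -0.2] in 5 each [ 9.78 -0.03 -0.03] | shift mm [148.7  29.7 520.5] in 10 each m [0.0149 0.003  0.052 ]
```

View pics/w9.png

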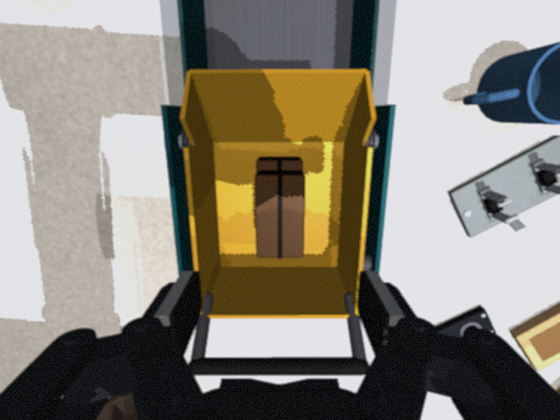

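B is stacked on A. Now C.

Request:
arm_command --series '[{"rx":9.78,"ry":0,"rz":0,"dx":0,"dy":0,"dz":0,"grip":85},{"rx":9.78,"ry":0,"rz":0,"dx":0,"dy":0,"dz":0,"grip":85},{"rx":9.78,"ry":0,"rz":0,"dx":0,"dy":0,"dz":0,"grip":85},{"rx":9.78,"ry":0,"rz":0,"dx":0,"dy":0,"dz":0,"grip":85},{"rx":9.78,"ry":0,"rz":0,"dx":0,"dy":0,"dz":0,"grip":85},{"rx":0,"ry":0,"rz":0,"dx":0,"dy":0.003,"dz":0.052,"grip":85},{"rx":0,"ry":0,"rz":0,"dx":0,"dy":0.003,"dz":0.052,"grip":85},{"rx":0,"ry":0,"rz":0,"dx":0,"dy":0.003,"dz":0.052,"grip":85},{"rx":0,"ry":0,"rz":0,"dx":0,"dy":0.003,"dz":0.052,"grip":85},{"rx":0,"ry":0,"rz":0,"dx":0.025,"dy":0.003,"dz":0.052,"grip":85},{"rx":0,"ry":0,"rz":0,"dx":0.025,"dy":0.003,"dz":0.052,"grip":85},{"rx":0,"ry":0,"rz":0,"dx":0.025,"dy":0.003,"dz":0.052,"grip":85},{"rx":0,"ry":0,"rz":0,"dx":0.025,"dy":0.003,"dz":0.052,"grip":85},{"rx":0,"ry":0,"rz":0,"dx":0.025,"dy":0.003,"dz":0.052,"grip":85},{"rx":0,"ry":0,"rz":0,"dx":0.025,"dy":0.003,"dz":0.052,"grip":85},{"rx":0,"ry":0,"rz":0,"dx":0,"dy":0,"dz":0,"grip":85}]'

```text
clock: 19.32
eef_pos: [547.0, -225.9, 211.7]
orientation: [[-0.009, 0.988, 0.152], [0.001, 0.152, -0.988], [-1.0, -0.008, -0.002]]
contact_force: [-1.0, 0.9, 0.1]
opening: 72.8
```

Run:
```python
from h import *
st(); c=snap('wrist','w10.png'); r=find(c,(549.5,-223.2),25); print(r)
plan((r[0][0],r[0][1],82),r[0][4]-90)
```

```text
t 19.32 p [ 547.  -225.9  211.7] yaw -81.3 F [-1.   0.9  0.1] open 72.8 q [ -4.  17. -17.  -0. -56. 102.]
([551.0, -222.7, 85.5, 40.1, 9.1, 25.9], 4913)
turn [-0.3 -0.1  0.4] in 1 each [-0.31 -0.11  0.37] | shift mm [131.2   3.9  -1.4] in 3 each m [ 0.0437  0.0013 -0.0005]
```

View pics/w10.png

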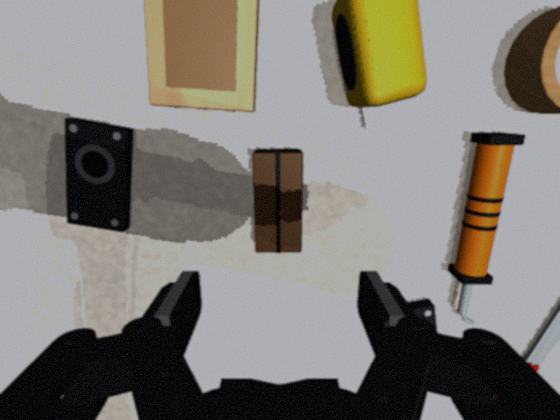

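Request:
arm_command --series '[{"rx":-0.3,"ry":0,"rz":0.4,"dx":0.045,"dy":0.003,"dz":-0.001,"grip":85},{"rx":0,"ry":0,"rz":0,"dx":0.045,"dy":0,"dz":0,"grip":85},{"rx":0,"ry":0,"rz":0,"dx":0.03,"dy":0,"dz":0,"grip":85},{"rx":0,"ry":0,"rz":0,"dx":0.012,"dy":0,"dz":0,"grip":85},{"rx":0,"ry":0,"rz":0,"dx":0,"dy":0,"dz":0,"grip":0},{"rx":0,"ry":0,"rz":0,"dx":0,"dy":0,"dz":0,"grip":0},{"rx":0,"ry":0,"rz":0,"dx":0,"dy":0,"dz":0,"grip":0},{"rx":0,"ry":0,"rz":0,"dx":0,"dy":0,"dz":0,"grip":0}]'

```text
clock: 20.38
eef_pos: [552.8, -221.6, 85.8]
orientation: [[0.008, 0.987, 0.162], [0.001, 0.162, -0.987], [-1.0, 0.008, 0.0]]
contact_force: [-0.7, 2.3, 6.9]
opening: 38.8
```

Run:
```python
from h import *
st(); plan((439,289,372),-32.1)
```

```text
t 20.38 p [ 552.8 -221.6   85.8] yaw -80.7 F [-0.7  2.3  6.9] open 38.8 q [ -3.  26. -24.  -0. -40. 103.]
turn [-48.6   0.2  -0.4] in 5 each [-9.72  0.04 -0.09] | shift mm [-286.2  372.  -367.8] in 11 each m [-0.026   0.0338 -0.0334]
```

Request:
arm_command --series '[{"rx":0,"ry":0,"rz":-0.4,"dx":-0.04,"dy":0,"dz":0,"grip":0},{"rx":-9.72,"ry":0,"rz":0,"dx":-0.04,"dy":0,"dz":0,"grip":0},{"rx":-9.72,"ry":0,"rz":0,"dx":-0.04,"dy":0,"dz":0,"grip":0},{"rx":-9.72,"ry":0,"rz":0,"dx":-0.04,"dy":0,"dz":0,"grip":0},{"rx":-9.72,"ry":0,"rz":0,"dx":-0.04,"dy":0,"dz":0,"grip":0},{"rx":-9.72,"ry":0,"rz":0,"dx":-0.03,"dy":0,"dz":0,"grip":0},{"rx":0,"ry":0,"rz":0,"dx":-0.03,"dy":0.037,"dz":-0.037,"grip":0},{"rx":0,"ry":0,"rz":0,"dx":-0.03,"dy":0.037,"dz":-0.037,"grip":0},{"rx":0,"ry":0,"rz":0,"dx":0,"dy":0.037,"dz":-0.037,"grip":0},{"rx":0,"ry":0,"rz":0,"dx":0,"dy":0.037,"dz":-0.037,"grip":0},{"rx":0,"ry":0,"rz":0,"dx":0,"dy":0.037,"dz":-0.037,"grip":0},{"rx":0,"ry":0,"rz":0,"dx":0,"dy":0.037,"dz":-0.037,"grip":0},{"rx":0,"ry":0,"rz":0,"dx":0,"dy":0.037,"dz":-0.037,"grip":0},{"rx":0,"ry":0,"rz":0,"dx":0,"dy":0.037,"dz":-0.037,"grip":0},{"rx":0,"ry":0,"rz":0,"dx":0,"dy":0.037,"dz":-0.037,"grip":0},{"rx":0,"ry":0,"rz":0,"dx":0,"dy":0.037,"dz":-0.037,"grip":0},{"rx":0,"ry":0,"rz":0,"dx":0,"dy":0,"dz":0,"grip":0}]'

```text
clock: 22.5
eef_pos: [434.5, 291.0, 374.5]
orientation: [[-0.002, 0.529, 0.849], [0.001, 0.849, -0.529], [-1.0, -0.0, -0.002]]
contact_force: [0.5, -0.5, -0.3]
opening: 38.2
```

Run:
```python
from h import *
st(); plan((439,289,292),-32.1); snap('wrist','w11.png')
```

```text
t 22.5 p [434.5 291.  374.5] yaw -31.9 F [ 0.5 -0.5 -0.3] open 38.2 q [ 55.   4. -12.  -0. -75.  93.]
turn [ 0.2 -0.1  0. ] in 1 each [ 0.17 -0.11  0.01] | shift mm [82.5  0.7  4.9] in 2 each m [0.0412 0.0004 0.0024]
```

View pics/w11.png

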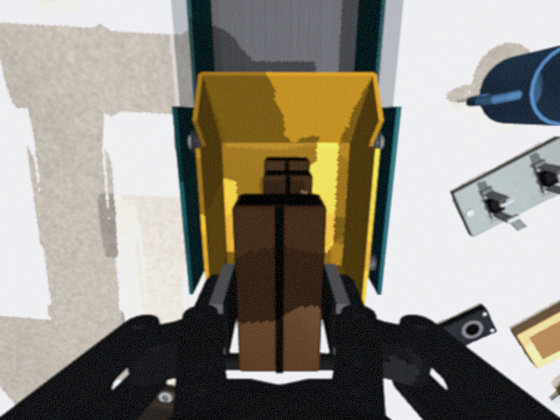

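Request:
arm_command --series '[{"rx":0,"ry":0,"rz":0,"dx":0.04,"dy":0,"dz":0.003,"grip":0},{"rx":0,"ry":0,"rz":0,"dx":0.035,"dy":0,"dz":0.002,"grip":0},{"rx":0,"ry":0,"rz":0,"dx":0.02,"dy":0,"dz":0,"grip":0},{"rx":0,"ry":0,"rz":0,"dx":0,"dy":0,"dz":0,"grip":0},{"rx":0,"ry":0,"rz":0,"dx":0,"dy":0,"dz":0,"grip":65},{"rx":0,"ry":0,"rz":0,"dx":0,"dy":0,"dz":0,"grip":65},{"rx":0,"ry":0,"rz":0,"dx":0,"dy":0,"dz":0,"grip":65},{"rx":0,"ry":0,"rz":0,"dx":0,"dy":0,"dz":0,"grip":65},{"rx":0,"ry":0,"rz":0,"dx":-0.04,"dy":0,"dz":0,"grip":65},{"rx":0,"ry":0,"rz":0,"dx":-0.04,"dy":0,"dz":0,"grip":70},{"rx":0,"ry":0,"rz":0,"dx":-0.035,"dy":0,"dz":0,"grip":80},{"rx":0,"ry":0,"rz":0,"dx":0,"dy":0,"dz":0,"grip":85}]'

```text
clock: 24.05
eef_pos: [440.5, 286.3, 397.6]
orientation: [[0.002, 0.532, 0.847], [0.004, 0.847, -0.532], [-1.0, 0.005, -0.0]]
contact_force: [-0.3, -0.3, -0.3]
opening: 72.4
```

Run:
```python
from h import *
st(); c=snap('wrist','w12.png'); W=cloud(c)
k=dark(c['color'].astype(int))&(abs(W[...,0]-435)<60)&(abs(W[...,1]-285)<60)&(W[...,2]>140)&(W[...,2]<240)
k[280:]=False
P=W[k]; print(len(P),np.percentile(P[:,2],[5,50,95]))
```

```text
t 24.05 p [440.5 286.3 397.6] yaw -32.1 F [-0.3 -0.3 -0.3] open 72.4 q [ 54.   3.  -9.  -0. -77.  93.]
8372 [146.25256818 212.20282121 214.17171284]
```

View pics/w12.png

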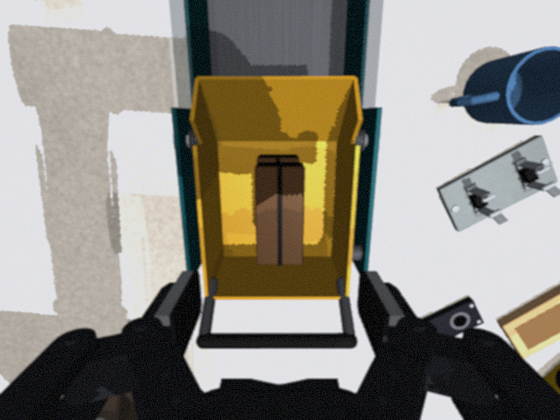

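The three offcuts are stacked in the bucket with the top at z=212, so the top one's centre is 62 mm above the floor. Next I plan the bar push.

Run:
```python
from h import *
st()
d=np.array([.531,.847,0]);bar=np.array([389.8,211.3,250])
plan(bar-45*d+np.array([0,0,65]),-32.1)
a=np.radians(np.linspace(144.5,46,19)); r=180.6
print(np.c_[np.diff(r*np.cos(a)),-np.diff(r*np.sin(a))].round(0).tolist())
```

```text
t 24.1 p [439.9 286.  395.6] yaw -32.1 F [ 0.3 -0.4 -0.3] open 72.6 q [ 54.   3.  -9.  -0. -77.  93.]
turn [-0.  -0.1 -0.1] in 1 each [-0.02 -0.08 -0.12] | shift mm [  80.6 -134.9   -2.8] in 3 each m [ 0.0269 -0.045  -0.0009]
[[11.0, -14.0], [12.0, -12.0], [13.0, -11.0], [14.0, -10.0], [15.0, -9.0], [16.0, -7.0], [16.0, -6.0], [17.0, -4.0], [17.0, -2.0], [17.0, -1.0], [17.0, 1.0], [17.0, 3.0], [17.0, 4.0], [16.0, 6.0], [16.0, 7.0], [15.0, 9.0], [14.0, 10.0], [13.0, 11.0]]
```

Request:
arm_command --series '[{"rx":0,"ry":0,"rz":0,"dx":0,"dy":-0.045,"dz":-0.001,"grip":0},{"rx":0,"ry":0,"rz":0,"dx":0,"dy":-0.045,"dz":-0.001,"grip":0},{"rx":0,"ry":0,"rz":0,"dx":0,"dy":-0.045,"dz":-0.001,"grip":0},{"rx":0,"ry":0,"rz":0,"dx":0,"dy":0,"dz":0,"grip":0},{"rx":0,"ry":0,"rz":0,"dx":0.04,"dy":0,"dz":0,"grip":0},{"rx":0,"ry":0,"rz":0,"dx":0.04,"dy":0,"dz":0,"grip":0},{"rx":0,"ry":0,"rz":0,"dx":0,"dy":0,"dz":0,"grip":0},{"rx":0,"ry":0,"rz":0,"dx":0,"dy":0,"dz":0,"grip":0}]'

```text
clock: 25.1
eef_pos: [366.0, 173.6, 315.5]
orientation: [[-0.001, 0.531, 0.847], [0.0, 0.847, -0.531], [-1.0, -0.0, -0.001]]
contact_force: [-0.8, 0.5, -0.3]
opening: -0.1
```

Run:
```python
from h import *
st(); print(bot.read_state()['orientation'].round(3)); snap('side','s5.png'); snap('wrist','w13.png')
```

```text
t 25.1 p [366.  173.6 315.5] yaw -32.1 F [-0.8  0.5 -0.3] open -0.1 q [ 54.  -7. -30.  -0. -67.  94.]
[[-0.001  0.531  0.847]
 [ 0.     0.847 -0.531]
 [-1.    -0.    -0.001]]
```

View pics/s5.png

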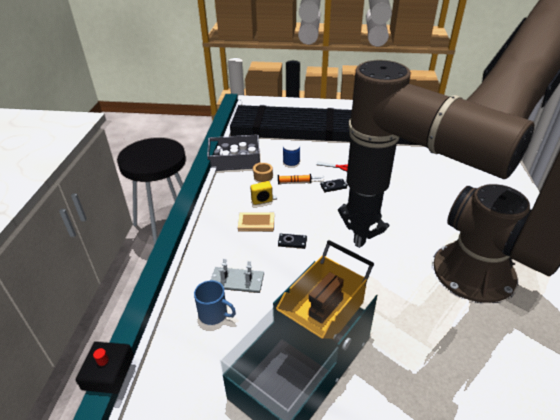

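View pics/w13.png

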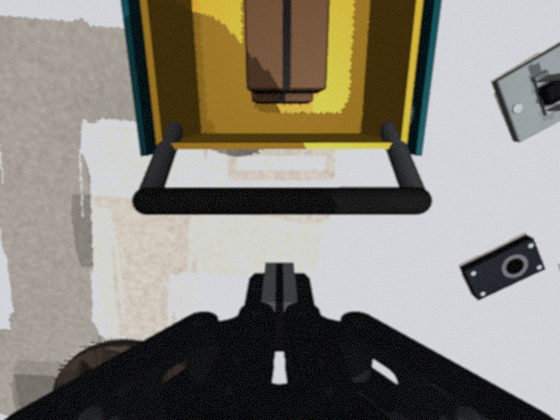

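Wrist view: the bar runs along row 200 and is centred at column 282. The shut fingertips show at (280,268), so they are behind it and centred. I check the tip depth and the gap.

Run:
```python
from h import *
c=dict(np.load('pics/w13.npz')); W=cloud(c)
R=np.array(bot.read_state()['orientation']); p=np.array(bot.read_state()['eef_pos'])
T=lambda u,v:(R.T@(W[v,u]-p)).round(1)
for v in range(262,310,4): print(v,T(275,v),T(286,v))
print('bar',[T(u,v) for u in (200,280,360) for v in (190,200,210)])
```

```text
262 [67.8 11.2 -2.5] [68.7 10.8  2.6]
266 [63.1 11.5 -2.5] [63.1 11.5  2.5]
270 [59.3 11.4 -2.4] [60.3 10.9  2.4]
274 [55.3 11.5 -2.4] [56.5 10.9  2.3]
278 [52.4 11.2 -2.4] [52.  11.4  2.3]
282 [49.6 10.8 -2.3] [48.6 11.4  2.2]
286 [45.8 11.1 -2.3] [45.7 11.2  2.1]
290 [42.6 11.2 -2.3] [43.7 10.6  2.1]
294 [37.4 12.5 -2.2] [39.1 11.6  2. ]
298 [36.3 11.5 -2.2] [36.5 11.4  1.9]
302 [34.  11.3 -2.2] [34.8 10.7  1.9]
306 [35.1  8.8 -2.2] [33.8  9.7  1.9]
bar [array([ 63.2,  46.5, -33.8]), array([ 60.8,  42.8, -33.5]), array([ 60.5,  38.6, -33.8]), array([61.8, 46.9, -0.3]), array([60.1, 43. , -0.3]), array([60.2, 38.7, -0.3]), array([62.8, 46.6, 33.2]), array([59.3, 43.2, 32.6]), array([60.2, 38.7, 33.2])]
```

Request:
arm_command --series '[{"rx":0,"ry":0,"rz":0,"dx":0.005,"dy":0.012,"dz":0,"grip":0},{"rx":0,"ry":0,"rz":0,"dx":0,"dy":0.013,"dz":0,"grip":0},{"rx":0,"ry":0,"rz":0,"dx":-0.004,"dy":0.004,"dz":0,"grip":0},{"rx":0,"ry":0,"rz":0,"dx":-0.007,"dy":0.006,"dz":0,"grip":0},{"rx":0,"ry":0,"rz":0,"dx":-0.007,"dy":0.006,"dz":0,"grip":0},{"rx":0,"ry":0,"rz":0,"dx":-0.007,"dy":0.006,"dz":0,"grip":0},{"rx":0,"ry":0,"rz":0,"dx":0,"dy":0,"dz":0,"grip":0}]'

```text
clock: 26.08
eef_pos: [389.7, 211.9, 334.1]
orientation: [[-0.005, 0.532, 0.847], [-0.004, 0.847, -0.532], [-1.0, -0.006, -0.002]]
contact_force: [-6.7, -7.7, 3.0]
opening: 0.3
```

Run:
```python
from h import *
st(); snap('wrist','w14.png')
```

```text
t 26.07 p [389.7 211.9 334.1] yaw -32.1 F [-6.7 -7.7  3. ] open 0.3 q [ 54.  -3. -24.  -0. -70.  94.]
```

View pics/w14.png

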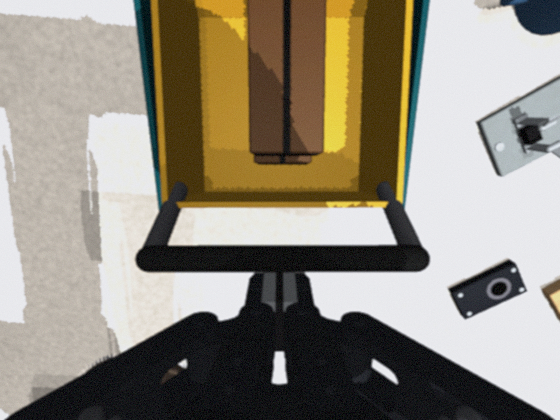

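Run:
```python
import numpy as np
a=np.radians(np.linspace(135,44.5,18)); r=180.6
print(np.c_[np.diff(r*np.cos(a)),-np.diff(r*np.sin(a))].round(1).tolist())
```

```text
[[12.4, -11.3], [13.4, -10.1], [14.3, -8.8], [15.0, -7.4], [15.7, -6.0], [16.1, -4.5], [16.5, -3.0], [16.7, -1.5], [16.8, 0.1], [16.7, 1.6], [16.5, 3.2], [16.1, 4.7], [15.6, 6.2], [15.0, 7.6], [14.2, 8.9], [13.3, 10.2], [12.3, 11.4]]
```

Request:
arm_command --series '[{"rx":0,"ry":0,"rz":0,"dx":-0.011,"dy":0.012,"dz":0,"grip":0},{"rx":0,"ry":0,"rz":0,"dx":-0.01,"dy":0.013,"dz":0,"grip":0},{"rx":0,"ry":0,"rz":0,"dx":-0.009,"dy":0.014,"dz":0,"grip":0},{"rx":0,"ry":0,"rz":0,"dx":-0.007,"dy":0.015,"dz":0,"grip":0},{"rx":0,"ry":0,"rz":0,"dx":-0.006,"dy":0.016,"dz":0,"grip":0},{"rx":0,"ry":0,"rz":0,"dx":-0.0045,"dy":0.016,"dz":0,"grip":0},{"rx":0,"ry":0,"rz":0,"dx":-0.003,"dy":0.0165,"dz":0,"grip":0},{"rx":0,"ry":0,"rz":0,"dx":-0.0015,"dy":0.0165,"dz":0,"grip":0},{"rx":0,"ry":0,"rz":0,"dx":0,"dy":0.017,"dz":0,"grip":0},{"rx":0,"ry":0,"rz":0,"dx":0.0015,"dy":0.017,"dz":0,"grip":0},{"rx":0,"ry":0,"rz":0,"dx":0.003,"dy":0.0165,"dz":0,"grip":0},{"rx":0,"ry":0,"rz":0,"dx":0.0045,"dy":0.016,"dz":0,"grip":0}]'

```text
clock: 27.62
eef_pos: [489.6, 370.9, 376.9]
orientation: [[-0.002, 0.532, 0.847], [0.0, 0.847, -0.532], [-1.0, -0.001, -0.002]]
contact_force: [-2.3, -3.5, 2.2]
opening: -0.3
```

Run:
```python
from h import *
st(); 
p=np.array(bot.read_state()['eef_pos']); d=np.array([.531,.847]); print('bar rel pivot approx', (p[:2]-[468,336])@d+17.4)
snap('side','s6.png')
```

```text
t 27.62 p [489.6 370.9 376.9] yaw -32.1 F [-2.3 -3.5  2.2] open -0.3 q [ 55.  13.  -1.  -0. -77.  93.]
bar rel pivot approx 58.44955767514139
```

View pics/s6.png

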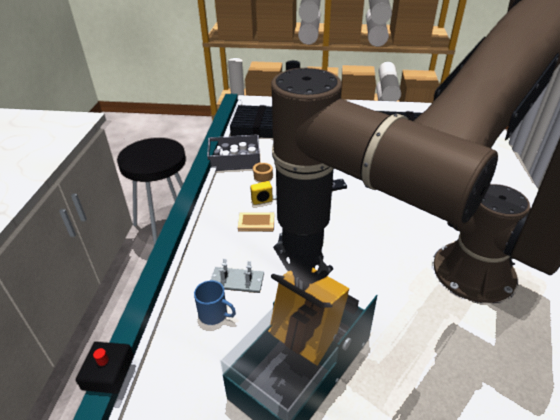

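The bucket is past vertical and offcuts are sliding into the bin at (285,375). I finish the push, hold, then lift clear.

Request:
arm_command --series '[{"rx":0,"ry":0,"rz":0,"dx":0.006,"dy":0.0155,"dz":0,"grip":0},{"rx":0,"ry":0,"rz":0,"dx":0.0075,"dy":0.015,"dz":0,"grip":0},{"rx":0,"ry":0,"rz":0,"dx":0.009,"dy":0.014,"dz":0,"grip":0},{"rx":0,"ry":0,"rz":0,"dx":0.01,"dy":0.013,"dz":0,"grip":0},{"rx":0,"ry":0,"rz":0,"dx":0.01,"dy":0.012,"dz":0,"grip":0},{"rx":0,"ry":0,"rz":0,"dx":0,"dy":0,"dz":0,"grip":0},{"rx":0,"ry":0,"rz":0,"dx":0,"dy":0,"dz":0,"grip":0},{"rx":0,"ry":0,"rz":0,"dx":0,"dy":0,"dz":0,"grip":0}]'

```text
clock: 28.68
eef_pos: [525.4, 427.9, 333.6]
orientation: [[-0.004, 0.532, 0.847], [-0.002, 0.847, -0.532], [-1.0, -0.004, -0.002]]
contact_force: [-3.5, -5.8, -0.6]
opening: -0.1
```

Run:
```python
from h import *
st(); 
p=np.array(bot.read_state()['eef_pos']); d=np.array([.531,.847]); print('bar rel pivot approx', (p[:2]-[468,336])@d+17.4)
snap('side','s7.png')
```

```text
t 28.68 p [525.4 427.9 333.6] yaw -32.2 F [-3.5 -5.8 -0.6] open -0.1 q [ 56.  20.   4.  -0. -74.  92.]
bar rel pivot approx 125.76771804141072
```

View pics/s7.png

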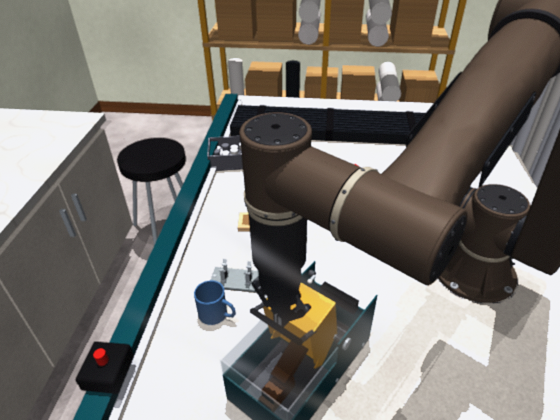

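Tilt is about 1.72 rad. Now I lift and let it swing back.

Request:
arm_command --series '[{"rx":0,"ry":0,"rz":0,"dx":0,"dy":0,"dz":0,"grip":0},{"rx":0,"ry":0,"rz":0,"dx":-0.03,"dy":0,"dz":0,"grip":0},{"rx":0,"ry":0,"rz":0,"dx":-0.06,"dy":0,"dz":0,"grip":0},{"rx":0,"ry":0,"rz":0,"dx":-0.06,"dy":0,"dz":0,"grip":0},{"rx":0,"ry":0,"rz":0,"dx":0,"dy":0,"dz":0,"grip":0},{"rx":0,"ry":0,"rz":0,"dx":0,"dy":0,"dz":0,"grip":0},{"rx":0,"ry":0,"rz":0,"dx":0,"dy":0,"dz":0,"grip":0},{"rx":0,"ry":0,"rz":0,"dx":0,"dy":0,"dz":0,"grip":0},{"rx":0,"ry":0,"rz":0,"dx":0,"dy":0,"dz":0,"grip":0},{"rx":0,"ry":0,"rz":0,"dx":0,"dy":0,"dz":0,"grip":0}]'

```text
clock: 29.98
eef_pos: [526.2, 428.7, 484.6]
orientation: [[-0.002, 0.532, 0.847], [0.0, 0.847, -0.532], [-1.0, -0.001, -0.002]]
contact_force: [-0.4, 0.1, 0.0]
opening: -0.4
```

Run:
```python
from h import *
st(); snap('side','s8.png'); snap('wrist','w15.png')
```

```text
t 29.98 p [526.2 428.7 484.6] yaw -32.1 F [-0.4  0.1  0. ] open -0.4 q [ 56.  18.  20.  -0. -92.  92.]
```

View pics/s8.png

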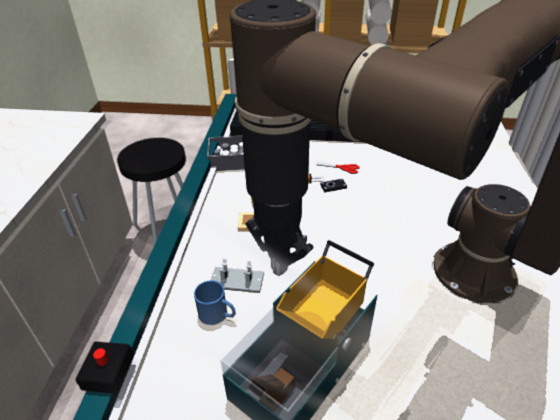

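View pics/w15.png

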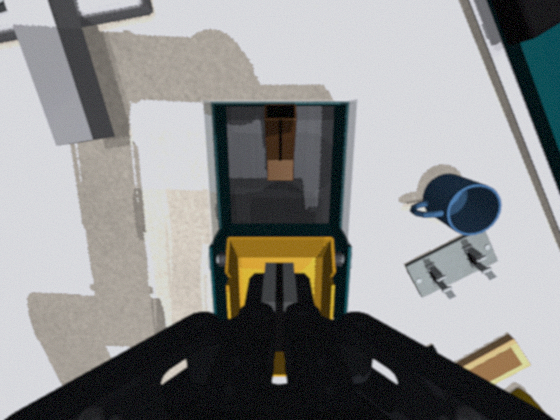

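The bucket is back home and empty. The offcuts are in the bin near (280,150). I check their heights.

Run:
```python
from h import *
c=dict(np.load('pics/w15.npz')); W=cloud(c)
d=np.array([.531,.847]);piv=np.array([468,336]);bc=piv+103*d
m=np.zeros(W.shape[:2],bool); m[100:220,225:340]=True
loc=np.stack([(W[...,:2]-bc)@d,(W[...,:2]-bc)@np.array([-.847,.531]),W[...,2]],-1)
for v in range(104,190,8): print(v,[loc[v,u].round(0).tolist() for u in (272,282,292)], c['color'][v,272])
cv2.imwrite('pics/w15b.png',cv2.resize(cv2.imread('pics/w15.png')[90:240,190:370],None,fx=4,fy=4))
```

```text
104 [[94.0, 10.0, 126.0], [94.0, -3.0, 125.0], [94.0, -15.0, 123.0]] [58 52 51]
112 [[85.0, 10.0, 134.0], [85.0, -3.0, 133.0], [85.0, -15.0, 133.0]] [6 5 9]
120 [[76.0, 10.0, 138.0], [76.0, -3.0, 139.0], [76.0, -15.0, 138.0]] [56 35 30]
128 [[66.0, 10.0, 128.0], [66.0, -3.0, 128.0], [66.0, -15.0, 128.0]] [41 17 13]
136 [[55.0, 10.0, 115.0], [55.0, -3.0, 115.0], [55.0, -16.0, 116.0]] [60 35 18]
144 [[44.0, 11.0, 102.0], [44.0, -3.0, 103.0], [44.0, -17.0, 102.0]] [62 39 26]
152 [[31.0, 11.0, 89.0], [31.0, -3.0, 88.0], [31.0, -17.0, 88.0]] [64 41 22]
160 [[16.0, 12.0, 57.0], [16.0, -3.0, 56.0], [15.0, -19.0, 54.0]] [102  78  59]
168 [[3.0, 12.0, 56.0], [4.0, -3.0, 58.0], [3.0, -19.0, 55.0]] [118  87  62]
176 [[-9.0, 12.0, 55.0], [-9.0, -3.0, 56.0], [-9.0, -19.0, 56.0]] [116  87  64]
184 [[-32.0, 13.0, 6.0], [-32.0, -4.0, 7.0], [-32.0, -21.0, 5.0]] [37 38 41]
```

View pics/w15b.png

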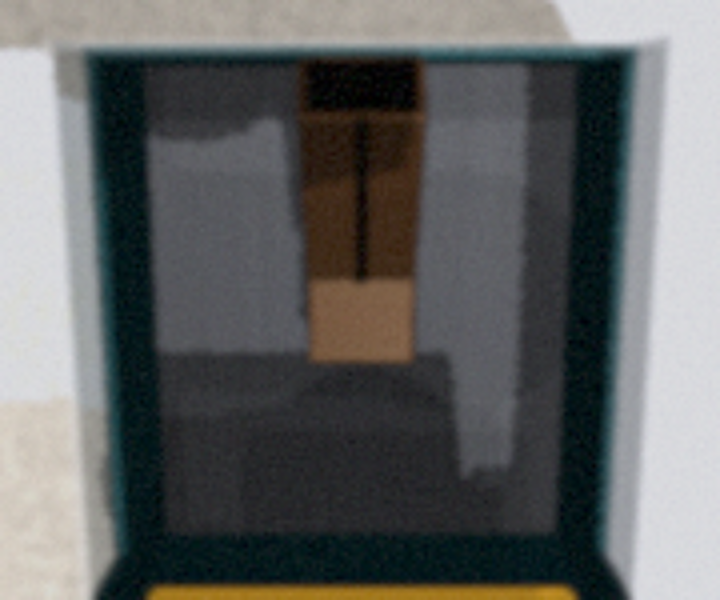

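Two offcuts lie flat and one leans on them. The leaning one's centre is about 92 mm above the bin floor and within x/y limits. Now the plates.

Run:
```python
from h import *
st(); plan((546.5,-71,220),-91.8)
```

```text
t 30.07 p [526.2 428.7 484.7] yaw -32.1 F [ 0.5  0.3 -0.4] open -0.1 q [ 56.  18.  20.  -0. -92.  92.]
turn [59.7 -0.1  0.1] in 6 each [ 9.95 -0.01  0.01] | shift mm [264.7  36.  498.8] in 11 each m [0.0241 0.0033 0.0453]
```

Request:
arm_command --series '[{"rx":9.95,"ry":0,"rz":0,"dx":0,"dy":0,"dz":0,"grip":100},{"rx":9.95,"ry":0,"rz":0,"dx":0,"dy":0,"dz":0,"grip":100},{"rx":9.95,"ry":0,"rz":0,"dx":0,"dy":0,"dz":0,"grip":100},{"rx":9.95,"ry":0,"rz":0,"dx":0,"dy":0,"dz":0,"grip":100},{"rx":9.95,"ry":0,"rz":0,"dx":0,"dy":0,"dz":0,"grip":100},{"rx":9.95,"ry":0,"rz":0,"dx":0,"dy":0,"dz":0,"grip":100},{"rx":0,"ry":0,"rz":0,"dx":0,"dy":0.003,"dz":0.05,"grip":100},{"rx":0,"ry":0,"rz":0,"dx":0,"dy":0.003,"dz":0.05,"grip":100},{"rx":0,"ry":0,"rz":0,"dx":0,"dy":0.003,"dz":0.05,"grip":100},{"rx":0,"ry":0,"rz":0,"dx":0,"dy":0.003,"dz":0.05,"grip":100},{"rx":0,"ry":0,"rz":0,"dx":0.035,"dy":0.004,"dz":0.05,"grip":100},{"rx":0,"ry":0,"rz":0,"dx":0.035,"dy":0.004,"dz":0.05,"grip":100},{"rx":0,"ry":0,"rz":0,"dx":0.035,"dy":0.004,"dz":0.05,"grip":100},{"rx":0,"ry":0,"rz":0,"dx":0.035,"dy":0.004,"dz":0.05,"grip":100},{"rx":0,"ry":0,"rz":0,"dx":0.035,"dy":0.004,"dz":0.05,"grip":100},{"rx":0,"ry":0,"rz":0,"dx":0.035,"dy":0.004,"dz":0.05,"grip":100},{"rx":0,"ry":0,"rz":0,"dx":0.03,"dy":0,"dz":0,"grip":100},{"rx":0,"ry":0,"rz":0,"dx":0,"dy":0,"dz":0,"grip":100}]'

```text
clock: 32.33
eef_pos: [544.7, -72.9, 242.7]
orientation: [[-0.006, 0.999, -0.033], [-0.0, -0.033, -0.999], [-1.0, -0.006, 0.001]]
contact_force: [-0.3, -0.6, 1.4]
opening: 85.4
```

Run:
```python
from h import *
st(); c=snap('wrist','w16.png'); r=find(c,(546.5,-71),14.5); print(r); W=cloud(c)
print('board',rect(W,c['color'],(675,-149),90,12,25)); print('mark',rect(W,c['color'],(675,-149),60,12,25,lambda c:(c.sum(-1)<380)&(c[...,0]>c[...,2]+30)))
plan((r[0][0],r[0][1],73),r[0][4]-90); snap('side','s9.png')
```

```text
t 32.33 p [544.7 -72.9 242.7] yaw -91.9 F [-0.3 -0.6  1.4] open 85.4 q [ 13.  12. -20.  -0. -59.  75.]
([547.5, -69.9, 89.6, 50.0, -1.5, 14.9], 4787)
board ([661.6, -149.2, 92.3, 79.9, 5.0, 19.0], 11363)
mark ([666.4, -149.2, 77.1, 53.8, 5.7, 19.2], 6435)
turn [-0.3  0.   0.2] in 1 each [-0.34  0.02  0.17] | shift mm [171.6   1.7  -2.5] in 4 each m [ 0.0429  0.0004 -0.0006]
```

View pics/w16.png

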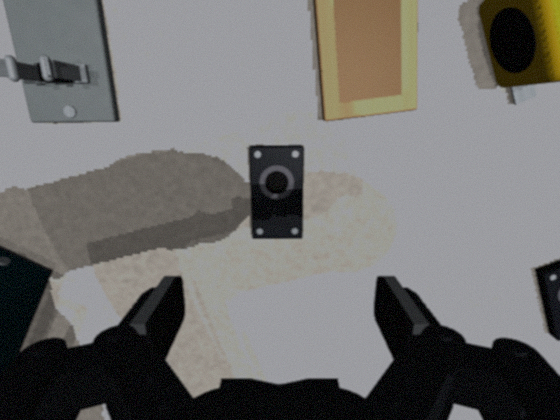

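View pics/s9.png

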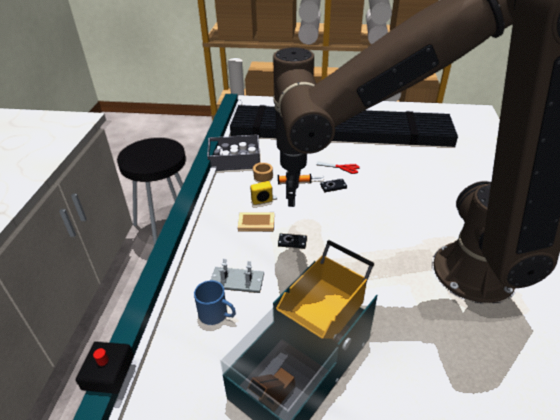

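Request:
arm_command --series '[{"rx":-0.3,"ry":0,"rz":0.2,"dx":0.045,"dy":0.001,"dz":-0.002,"grip":100},{"rx":0,"ry":0,"rz":0,"dx":0.045,"dy":0,"dz":0,"grip":90},{"rx":0,"ry":0,"rz":0,"dx":0.045,"dy":0,"dz":0,"grip":90},{"rx":0,"ry":0,"rz":0,"dx":0.025,"dy":0,"dz":0,"grip":90},{"rx":0,"ry":0,"rz":0,"dx":0.012,"dy":0,"dz":0,"grip":90},{"rx":0,"ry":0,"rz":0,"dx":0,"dy":0,"dz":0,"grip":90},{"rx":0,"ry":0,"rz":0,"dx":0,"dy":0,"dz":0,"grip":0},{"rx":0,"ry":0,"rz":0,"dx":0,"dy":0,"dz":0,"grip":0},{"rx":0,"ry":0,"rz":0,"dx":0,"dy":0,"dz":0,"grip":0},{"rx":0,"ry":0,"rz":0,"dx":0,"dy":0,"dz":0,"grip":0}]'

```text
clock: 33.67
eef_pos: [548.0, -69.9, 74.5]
orientation: [[0.005, 1.0, -0.026], [0.001, -0.026, -1.0], [-1.0, 0.005, -0.001]]
contact_force: [-2.0, 1.8, 6.3]
opening: 48.2
```

Run:
```python
from h import *
st(); print(bot.read_state()['orientation'].round(3)); plan((675,-149,180),-84.9)
```

```text
t 33.67 p [548.  -69.9  74.5] yaw -91.5 F [-2.   1.8  6.3] open 48.2 q [ 13.  24. -30.   0. -36.  75.]
[[ 0.005  1.    -0.026]
 [ 0.001 -0.026 -1.   ]
 [-1.     0.005 -0.001]]
turn [-6.6 -0.  -0.3] in 1 each [-6.6  -0.03 -0.28] | shift mm [-105.5  119.4   90.1] in 4 each m [-0.0264  0.0299  0.0225]
```

Request:
arm_command --series '[{"rx":0,"ry":0,"rz":-0.3,"dx":-0.04,"dy":0,"dz":0,"grip":0},{"rx":-6.6,"ry":0,"rz":0,"dx":-0.045,"dy":0,"dz":0,"grip":0},{"rx":0,"ry":0,"rz":0,"dx":-0.02,"dy":0.03,"dz":0.0225,"grip":0},{"rx":0,"ry":0,"rz":0,"dx":0,"dy":0.03,"dz":0.0225,"grip":0},{"rx":0,"ry":0,"rz":0,"dx":0,"dy":0.03,"dz":0.0225,"grip":0},{"rx":0,"ry":0,"rz":0,"dx":0,"dy":0.03,"dz":0.0225,"grip":0},{"rx":0,"ry":0,"rz":0,"dx":0,"dy":0,"dz":0,"grip":0},{"rx":0,"ry":0,"rz":0,"dx":0,"dy":0,"dz":0,"grip":0}]'

```text
clock: 34.67
eef_pos: [674.1, -149.2, 177.2]
orientation: [[-0.004, 0.996, 0.088], [0.001, 0.088, -0.996], [-1.0, -0.004, -0.001]]
contact_force: [0.3, 0.5, -0.4]
opening: 48.3
```

Run:
```python
from h import *
st(); c=snap('wrist','w17.png'); W=cloud(c)
s=bot.read_state();R=s['orientation'];p=s['eef_pos']
k=dark(c['color'].astype(int))&(abs(W[...,2]-(p[2]-60))<8)
L=(W-p)@R
k&=(abs(L[...,2])<30)
k[340:]=0
print('plate in tool',np.percentile(L[k],[1,50,99],axis=0).round(1))
plan((675,-149,94),-84.9)
```

```text
t 34.67 p [ 674.1 -149.2  177.2] yaw -85.0 F [ 0.3  0.5 -0.4] open 48.3 q [  4.  27.  -6.  -0. -57.  91.]
plate in tool [[ 54.3 -25.  -25.2]
 [ 59.9  11.6  -0.8]
 [ 64.9  44.   24.4]]
turn [-0.  -0.1  0.2] in 1 each [-0.03 -0.05  0.2 ] | shift mm [83.4  1.   0.2] in 2 each m [0.0417 0.0005 0.0001]
```

View pics/w17.png

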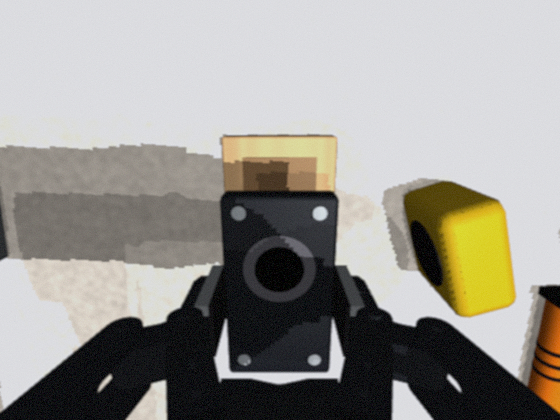

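Request:
arm_command --series '[{"rx":0,"ry":0,"rz":0.2,"dx":0.04,"dy":0.001,"dz":0,"grip":0},{"rx":0,"ry":0,"rz":0,"dx":0.03,"dy":0,"dz":0,"grip":0},{"rx":0,"ry":0,"rz":0,"dx":0.012,"dy":0,"dz":0,"grip":0},{"rx":0,"ry":0,"rz":0,"dx":0.003,"dy":0,"dz":0,"grip":0},{"rx":0,"ry":0,"rz":0,"dx":0,"dy":0,"dz":0,"grip":0}]'

```text
clock: 35.35
eef_pos: [676.2, -148.9, 93.4]
orientation: [[0.002, 0.996, 0.089], [0.001, 0.089, -0.996], [-1.0, 0.002, -0.0]]
contact_force: [0.1, -0.4, -0.8]
opening: 48.1
```

Run:
```python
from h import *
st(); plan((675.5,-149,93),-84.9)
```

```text
t 35.35 p [ 676.2 -148.9   93.4] yaw -84.9 F [ 0.1 -0.4 -0.8] open 48.1 q [  4.  32. -10.  -0. -48.  91.]
turn [-0.  -0.  -0.1] in 1 each [-0.   -0.02 -0.11] | shift mm [ 0.4 -0.7  0.1] in 1 each m [ 0.0004 -0.0007  0.0001]
```

Position is right. I release with a small extra lowering and then lift.

Request:
arm_command --series '[{"rx":0,"ry":0,"rz":0,"dx":0.001,"dy":0,"dz":0,"grip":0},{"rx":0,"ry":0,"rz":0,"dx":0,"dy":0,"dz":0,"grip":90},{"rx":0,"ry":0,"rz":0,"dx":0,"dy":0,"dz":0,"grip":90},{"rx":0,"ry":0,"rz":0,"dx":0,"dy":0,"dz":0,"grip":90},{"rx":0,"ry":0,"rz":0,"dx":0,"dy":0,"dz":0,"grip":90},{"rx":0,"ry":0,"rz":0,"dx":-0.04,"dy":0,"dz":0,"grip":90},{"rx":0,"ry":0,"rz":0,"dx":-0.05,"dy":0,"dz":0,"grip":90},{"rx":0,"ry":0,"rz":0,"dx":-0.05,"dy":0,"dz":0,"grip":90},{"rx":0,"ry":0,"rz":0,"dx":-0.05,"dy":-0.03,"dz":0,"grip":90},{"rx":0,"ry":0,"rz":0,"dx":0,"dy":-0.04,"dz":0,"grip":100},{"rx":0,"ry":0,"rz":0,"dx":0,"dy":0,"dz":0,"grip":100},{"rx":0,"ry":0,"rz":0,"dx":0,"dy":0,"dz":0,"grip":100}]'

```text
clock: 36.85
eef_pos: [605.9, -155.4, 281.3]
orientation: [[0.0, 0.996, 0.088], [0.001, 0.088, -0.996], [-1.0, 0.001, -0.001]]
contact_force: [0.6, -0.0, 0.2]
opening: 85.5
```

Run:
```python
from h import *
st(); c=snap('wrist','w18.png'); W=cloud(c)
print('plate',rect(W,c['color'],(675,-149),80,27,40)); print('board',rect(W,c['color'],(675,-149),90,12,45)); print('plA',find(c,(422.7,-378),14.5)); 
print('deb',rect(W,c['color'],(569,-395),90,8,32,lambda c:(c[...,0]>c[...,2]+40)))
plan((422.7,-377.9,220),-68)
```

```text
t 36.85 p [ 605.9 -155.4  281.3] yaw -84.9 F [ 0.6 -0.   0.2] open 85.5 q [  3.  17.  -8.  -0. -65.  92.]
plate ([675.3, -148.1, 88.8, 50.1, 5.1, 32.9], 5231)
board ([675.6, -148.1, 118.8, 80.2, 5.1, 31.1], 10317)
plA ([454.1, -377.1, 33.7, 27.1, 22.4, 14.6], 324)
deb ([603.9, -388.9, 44.0, 25.4, 8.4, 25.4], 1056)
turn [-16.9  -0.   -0. ] in 2 each [-8.46 -0.02 -0.  ] | shift mm [  60.9 -253.5  137.6] in 6 each m [ 0.0102 -0.0423  0.0229]
```

View pics/w18.png

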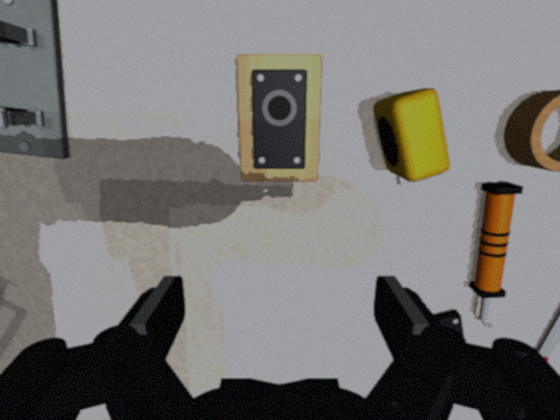

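The plate is centred on the board within 1 mm. Next is the second plate.

Request:
arm_command --series '[{"rx":-8.4,"ry":0,"rz":0,"dx":0,"dy":0,"dz":0,"grip":100},{"rx":-8.4,"ry":0,"rz":0,"dx":0,"dy":0,"dz":0,"grip":100},{"rx":0,"ry":0,"rz":0,"dx":0.01,"dy":-0.042,"dz":0.023,"grip":100},{"rx":0,"ry":0,"rz":0,"dx":0.01,"dy":-0.042,"dz":0.023,"grip":100},{"rx":0,"ry":0,"rz":0,"dx":0.01,"dy":-0.042,"dz":0.023,"grip":100},{"rx":0,"ry":0,"rz":0,"dx":0.01,"dy":-0.042,"dz":0.023,"grip":100},{"rx":0,"ry":0,"rz":0,"dx":0.01,"dy":-0.042,"dz":0.023,"grip":100},{"rx":0,"ry":0,"rz":0,"dx":0.01,"dy":-0.042,"dz":0.023,"grip":100},{"rx":0,"ry":0,"rz":0,"dx":0,"dy":0,"dz":0,"grip":100},{"rx":0,"ry":0,"rz":0,"dx":0,"dy":0,"dz":0,"grip":100}]'

```text
clock: 38.15
eef_pos: [423.9, -377.6, 220.5]
orientation: [[-0.001, 0.928, 0.372], [0.001, 0.372, -0.928], [-1.0, -0.0, -0.001]]
contact_force: [0.0, 0.6, 0.3]
opening: 85.4
```

Run:
```python
from h import *
st(); c=snap('wrist','w19.png'); r=find(c,(422.7,-378),14.5); print(r)
plan((r[0][0],r[0][1],72),r[0][4]-90)
```

```text
t 38.15 p [ 423.9 -377.6  220.5] yaw -68.2 F [0.  0.6 0.3] open 85.4 q [-22.  15. -20.  -0. -56. 134.]
([422.9, -377.5, 89.4, 50.1, 21.6, 14.9], 5423)
turn [ 0.3 -0.   0. ] in 1 each [ 0.29 -0.04  0.  ] | shift mm [148.7  -1.3  -0.2] in 3 each m [ 0.0496 -0.0004 -0.0001]
```

View pics/w19.png

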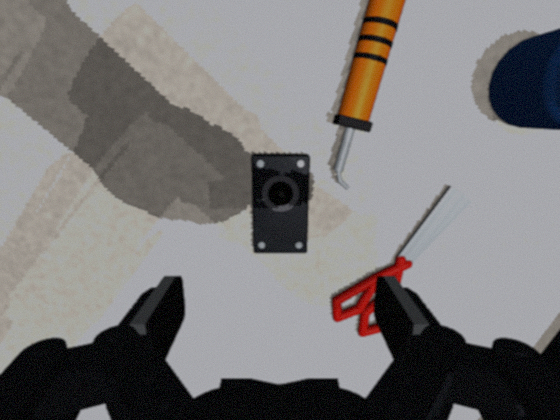

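The scissor handles at (345,305) are well behind the finger line. The deburrer hook at (345,185) is near the right finger, so I narrow the opening before descending.

Request:
arm_command --series '[{"rx":0.3,"ry":0,"rz":0,"dx":0.045,"dy":-0.001,"dz":0,"grip":75},{"rx":0,"ry":0,"rz":0,"dx":0.04,"dy":0,"dz":0,"grip":75},{"rx":0,"ry":0,"rz":0,"dx":0,"dy":0,"dz":0,"grip":75},{"rx":0,"ry":0,"rz":0,"dx":0.04,"dy":0,"dz":0,"grip":75},{"rx":0,"ry":0,"rz":0,"dx":0.025,"dy":0,"dz":0,"grip":75},{"rx":0,"ry":0,"rz":0,"dx":0,"dy":0,"dz":0,"grip":75},{"rx":0,"ry":0,"rz":0,"dx":0,"dy":0,"dz":0,"grip":0},{"rx":0,"ry":0,"rz":0,"dx":0,"dy":0,"dz":0,"grip":0},{"rx":0,"ry":0,"rz":0,"dx":0,"dy":0,"dz":0,"grip":0},{"rx":0,"ry":0,"rz":0,"dx":0,"dy":0,"dz":0,"grip":0}]'

```text
clock: 39.45
eef_pos: [423.9, -378.0, 73.3]
orientation: [[0.003, 0.93, 0.368], [-0.001, 0.368, -0.93], [-1.0, 0.003, 0.002]]
contact_force: [0.5, 2.4, 7.6]
opening: 48.2
```

Run:
```python
from h import *
st(); plan((676,-148.3,200),-84.9)
```

```text
t 39.45 p [ 423.9 -378.    73.3] yaw -68.4 F [0.5 2.4 7.6] open 48.2 q [-22.  25. -28.  -0. -37. 134.]
turn [16.5  0.1 -0.2] in 2 each [ 8.26  0.05 -0.09] | shift mm [-126.7  271.5 -206.3] in 7 each m [-0.0181  0.0388 -0.0295]
```

Request:
arm_command --series '[{"rx":0,"ry":0,"rz":-0.2,"dx":-0.04,"dy":0,"dz":0,"grip":0},{"rx":8.25,"ry":0,"rz":0,"dx":-0.045,"dy":0,"dz":0,"grip":0},{"rx":8.25,"ry":0,"rz":0,"dx":-0.042,"dy":0,"dz":0,"grip":0},{"rx":0,"ry":0,"rz":0,"dx":0,"dy":0.039,"dz":-0.0295,"grip":0},{"rx":0,"ry":0,"rz":0,"dx":0,"dy":0.039,"dz":-0.0295,"grip":0},{"rx":0,"ry":0,"rz":0,"dx":0,"dy":0.039,"dz":-0.0295,"grip":0},{"rx":0,"ry":0,"rz":0,"dx":0,"dy":0.039,"dz":-0.0295,"grip":0},{"rx":0,"ry":0,"rz":0,"dx":0,"dy":0.039,"dz":-0.0295,"grip":0},{"rx":0,"ry":0,"rz":0,"dx":0,"dy":0.039,"dz":-0.0295,"grip":0},{"rx":0,"ry":0,"rz":0,"dx":0,"dy":0.038,"dz":-0.0295,"grip":0},{"rx":0,"ry":0,"rz":0,"dx":0,"dy":0,"dz":0,"grip":0},{"rx":0,"ry":0,"rz":0,"dx":0,"dy":0,"dz":0,"grip":0}]'

```text
clock: 40.95
eef_pos: [675.2, -147.6, 197.6]
orientation: [[-0.003, 0.996, 0.089], [-0.001, 0.089, -0.996], [-1.0, -0.003, 0.0]]
contact_force: [-0.3, -0.3, -1.9]
opening: 48.5
```

Run:
```python
from h import *
st(); c=snap('wrist','w20.png'); W=cloud(c)
s=bot.read_state();R=s['orientation'];p=s['eef_pos']
L=(W-p)@R
k=dark(c['color'].astype(int))&(abs(L[...,0]-60)<6)&(abs(L[...,2])<30); k[340:]=0
print('plate in tool',np.percentile(L[k],[1,50,99],axis=0).round(1))
plan((676,-148.3,108),-84.9)
```

```text
t 40.95 p [ 675.2 -147.6  197.6] yaw -84.9 F [-0.3 -0.3 -1.9] open 48.5 q [  4.  26.  -5.   0. -59.  91.]
plate in tool [[ 56.4 -23.8 -25.7]
 [ 58.5  12.5  -1.6]
 [ 63.6  43.7  23.2]]
turn [-0.   0.   0.2] in 1 each [-0.04  0.02  0.18] | shift mm [89.6  1.1  0.3] in 2 each m [0.0448 0.0006 0.0001]
```

View pics/w20.png

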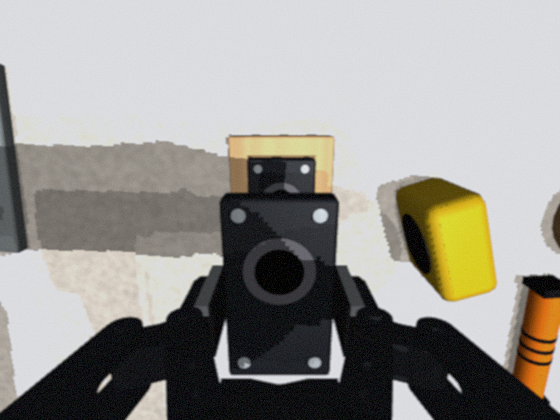

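Request:
arm_command --series '[{"rx":0,"ry":0,"rz":0.2,"dx":0.04,"dy":0.001,"dz":0,"grip":0},{"rx":0,"ry":0,"rz":0,"dx":0.035,"dy":0,"dz":0,"grip":0},{"rx":0,"ry":0,"rz":0,"dx":0.014,"dy":0,"dz":0,"grip":0},{"rx":0,"ry":0,"rz":0,"dx":0.003,"dy":0,"dz":0,"grip":0},{"rx":0,"ry":0,"rz":0,"dx":0,"dy":0,"dz":0,"grip":0},{"rx":0,"ry":0,"rz":0,"dx":0,"dy":0,"dz":0,"grip":0}]'

```text
clock: 41.75
eef_pos: [676.8, -147.8, 106.3]
orientation: [[0.002, 0.996, 0.088], [-0.0, 0.088, -0.996], [-1.0, 0.002, 0.0]]
contact_force: [-0.0, 0.4, -1.8]
opening: 48.4
```

Run:
```python
from h import *
st(); plan((676,-148.3,105.5),-84.9)
```

```text
t 41.75 p [ 676.8 -147.8  106.3] yaw -84.9 F [-0.   0.4 -1.8] open 48.4 q [  4.  32.  -9.   0. -49.  91.]
turn [-0.   0.  -0.1] in 1 each [-0.03  0.03 -0.12] | shift mm [ 0.8 -0.9  0.4] in 1 each m [ 0.0008 -0.0009  0.0004]
```

Request:
arm_command --series '[{"rx":0,"ry":0,"rz":0,"dx":0.001,"dy":0,"dz":0,"grip":0},{"rx":0,"ry":0,"rz":0,"dx":0,"dy":0,"dz":0,"grip":90},{"rx":0,"ry":0,"rz":0,"dx":0,"dy":0,"dz":0,"grip":90},{"rx":0,"ry":0,"rz":0,"dx":0,"dy":0,"dz":0,"grip":90},{"rx":0,"ry":0,"rz":0,"dx":0,"dy":0,"dz":0,"grip":90},{"rx":0,"ry":0,"rz":0,"dx":-0.04,"dy":0,"dz":0,"grip":90},{"rx":0,"ry":0,"rz":0,"dx":-0.05,"dy":0,"dz":0,"grip":90},{"rx":0,"ry":0,"rz":0,"dx":-0.05,"dy":0,"dz":0,"grip":90},{"rx":0,"ry":0,"rz":0,"dx":-0.04,"dy":-0.03,"dz":0,"grip":90},{"rx":0,"ry":0,"rz":0,"dx":0,"dy":-0.04,"dz":0,"grip":100},{"rx":0,"ry":0,"rz":0,"dx":0,"dy":0,"dz":0,"grip":100},{"rx":0,"ry":0,"rz":0,"dx":0,"dy":0,"dz":0,"grip":100}]'

```text
clock: 43.25
eef_pos: [606.7, -153.9, 284.3]
orientation: [[0.001, 0.996, 0.088], [-0.0, 0.088, -0.996], [-1.0, 0.001, 0.0]]
contact_force: [0.1, 0.2, 0.0]
opening: 85.2
```

Run:
```python
from h import *
st(); c=snap('wrist','w21.png'); W=cloud(c)
print('plate top',rect(W,c['color'],(675,-149),80,40,54)); print('plates',rect(W,c['color'],(675,-149),80,26,54));print('board',rect(W,c['color'],(675,-149),90,12,55)); 
plan((569,-395.2,230),-81.2)
```

```text
t 43.25 p [ 606.7 -153.9  284.3] yaw -84.9 F [0.1 0.2 0. ] open 85.2 q [  4.  17.  -8.   0. -66.  91.]
plate top ([675.3, -146.9, 89.4, 50.0, 5.1, 46.9], 5618)
plates ([675.4, -147.5, 89.4, 51.4, 5.0, 46.9], 5625)
board ([675.0, -148.2, 119.3, 80.1, 5.1, 45.9], 10115)
turn [-3.7  0.  -0. ] in 1 each [-3.72  0.02 -0.01] | shift mm [ 53.8 -74.4 232.7] in 5 each m [ 0.0108 -0.0149  0.0465]
```

View pics/w21.png

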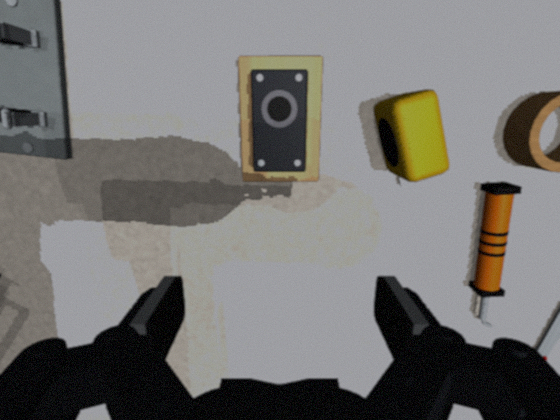

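The pile sits at (675.3,-147), within 1.5 mm of the board centre. Now the deburrer.

Request:
arm_command --series '[{"rx":-3.7,"ry":0,"rz":0,"dx":0.01,"dy":-0.015,"dz":0.0465,"grip":100},{"rx":0,"ry":0,"rz":0,"dx":0.01,"dy":-0.015,"dz":0.0465,"grip":100},{"rx":0,"ry":0,"rz":0,"dx":0.01,"dy":-0.015,"dz":0.0465,"grip":100},{"rx":0,"ry":0,"rz":0,"dx":0.01,"dy":-0.015,"dz":0.0465,"grip":100},{"rx":0,"ry":0,"rz":0,"dx":0.01,"dy":-0.015,"dz":0.0465,"grip":75},{"rx":0,"ry":0,"rz":0,"dx":0,"dy":0,"dz":0,"grip":65},{"rx":0,"ry":0,"rz":0,"dx":0,"dy":0,"dz":0,"grip":65}]'

```text
clock: 44.18
eef_pos: [565.0, -394.8, 232.9]
orientation: [[-0.001, 0.988, 0.152], [0.0, 0.152, -0.988], [-1.0, -0.001, -0.0]]
contact_force: [0.5, 0.4, 1.0]
opening: 55.6
```

Run:
```python
from h import *
st(); c=snap('wrist','w22.png'); W=cloud(c)
f=lambda c:(c[...,0]>c[...,2]+40)
r=rect(W,c['color'],(569,-395),75,16,32,f); print(r)
r2=rect(W,c['color'],(569,-395),75,22,32,f); print(r2)
plan((r[0][0],r[0][1],74),r[0][4]-90)
```

```text
t 44.17 p [ 565.  -394.8  232.9] yaw -81.3 F [0.5 0.4 1. ] open 55.6 q [-19.  25.  -3.   0. -63. 118.]
([603.6, -390.8, 43.3, 24.7, 9.6, 25.8], 1469)
([603.7, -390.3, 43.1, 23.1, 7.8, 26.2], 1257)
turn [-0.8  0.   0. ] in 1 each [-0.81  0.    0.02] | shift mm [159.5  38.4   3. ] in 3 each m [0.0532 0.0128 0.001 ]
```

View pics/w22.png

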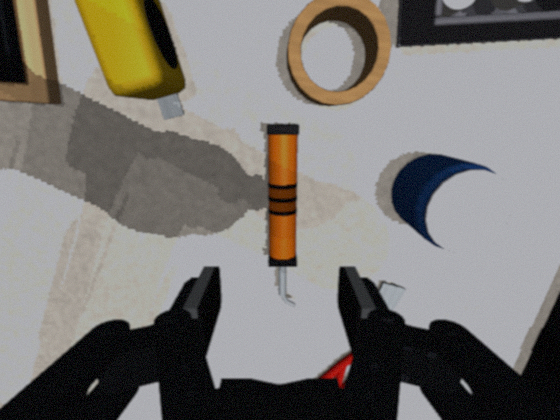

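The deburrer handle runs from (283,125) to (283,265). The black bands split my mask, so I fit on the whole pixel window.

```bash
cat >> h.py <<'E'
def debfit(c,u0,u1,v0,v1,zlo,zhi):
    W=cloud(c)[v0:v1,u0:u1]; k=(W[...,2]>zlo)&(W[...,2]<zhi); P=W[k][:,:2].astype(np.float32)
    (cx,cy),(w,h),a=cv2.minAreaRect(P)
    if w<h: w,h,a=h,w,a+90
    return cx,cy,w,h,(a+90)%180-90
E
python3 - <<'E'
from h import *
c=dict(np.load('pics/w22.npz'))
for zl in (12,18,22): print(np.round(debfit(c,255,310,118,272,zl,34),1))
r=debfit(c,255,310,118,272,18,34)
plan((r[0],r[1],74),r[4]-90)
E
```

```text
[ 564.3 -396.8  138.3   26.6    8.9]
[ 564.9 -396.9  137.    26.4    8.8]
[ 569.5 -396.2  127.7   26.3    8.9]
turn [-0.1  0.   0. ] in 1 each [-0.05  0.    0.02] | shift mm [159.5  -0.8   2.6] in 3 each m [ 0.0532 -0.0003  0.0009]
```

Request:
arm_command --series '[{"rx":0,"ry":0,"rz":0,"dx":0.045,"dy":0.004,"dz":0.002,"grip":65},{"rx":0,"ry":0,"rz":0,"dx":0.045,"dy":0,"dz":0,"grip":65},{"rx":0,"ry":0,"rz":0,"dx":0.045,"dy":0,"dz":0,"grip":65},{"rx":0,"ry":0,"rz":0,"dx":0.024,"dy":0,"dz":0,"grip":65},{"rx":0,"ry":0,"rz":0,"dx":0,"dy":0,"dz":0,"grip":65},{"rx":0,"ry":0,"rz":0,"dx":0,"dy":0,"dz":0,"grip":0},{"rx":0,"ry":0,"rz":0,"dx":0,"dy":0,"dz":0,"grip":0},{"rx":0,"ry":0,"rz":0,"dx":0,"dy":0,"dz":0,"grip":0},{"rx":0,"ry":0,"rz":0,"dx":0,"dy":0,"dz":0,"grip":0},{"rx":0,"ry":0,"rz":0,"dx":0,"dy":0,"dz":0,"grip":0}]'

```text
clock: 45.48
eef_pos: [570.3, -396.1, 77.4]
orientation: [[0.004, 0.988, 0.153], [-0.002, 0.153, -0.988], [-1.0, 0.003, 0.002]]
contact_force: [0.4, 3.2, 6.9]
opening: 24.1
```

Run:
```python
from h import *
st(); plan((692,104.2,220),-91.6)
```

```text
t 45.48 p [ 570.3 -396.1   77.4] yaw -81.2 F [0.4 3.2 6.9] open 24.1 q [-19.  34. -10.   0. -46. 118.]
turn [10.4  0.1 -0.2] in 1 each [10.41  0.1  -0.2 ] | shift mm [-142.6  107.7 -503.5] in 10 each m [-0.0143  0.0108 -0.0503]
```

Request:
arm_command --series '[{"rx":0,"ry":0,"rz":-0.2,"dx":-0.04,"dy":0,"dz":0,"grip":0},{"rx":0,"ry":0,"rz":0,"dx":-0.05,"dy":0,"dz":0,"grip":0},{"rx":10.4,"ry":0,"rz":0,"dx":-0.05,"dy":0,"dz":0,"grip":0},{"rx":0,"ry":0,"rz":0,"dx":0,"dy":0.011,"dz":-0.05,"grip":0},{"rx":0,"ry":0,"rz":0,"dx":0,"dy":0.011,"dz":-0.05,"grip":0},{"rx":0,"ry":0,"rz":0,"dx":0,"dy":0.011,"dz":-0.05,"grip":0},{"rx":0,"ry":0,"rz":0,"dx":0,"dy":0.011,"dz":-0.05,"grip":0},{"rx":0,"ry":0,"rz":0,"dx":0,"dy":0.011,"dz":-0.05,"grip":0},{"rx":0,"ry":0,"rz":0,"dx":0,"dy":0.011,"dz":-0.05,"grip":0},{"rx":0,"ry":0,"rz":0,"dx":0,"dy":0.011,"dz":-0.05,"grip":0},{"rx":0,"ry":0,"rz":0,"dx":0,"dy":0.011,"dz":-0.05,"grip":0},{"rx":0,"ry":0,"rz":0,"dx":0,"dy":0.01,"dz":-0.05,"grip":0},{"rx":0,"ry":0,"rz":0,"dx":0,"dy":0.01,"dz":-0.05,"grip":0},{"rx":0,"ry":0,"rz":0,"dx":0,"dy":0,"dz":0,"grip":0},{"rx":0,"ry":0,"rz":0,"dx":0,"dy":0,"dz":0,"grip":0}]'

```text
clock: 47.35
eef_pos: [691.2, 101.1, 214.4]
orientation: [[-0.003, 1.0, -0.028], [-0.001, -0.028, -1.0], [-1.0, -0.003, 0.001]]
contact_force: [0.1, -0.4, -1.2]
opening: 24.0
```

Run:
```python
from h import *
st(); c=snap('wrist','w23.png'); W=cloud(c)
s=bot.read_state();R=s['orientation'];p=s['eef_pos']
L=(W-p)@R
k=(abs(L[...,0]-58)<12)&(L[...,1]>15)&(L[...,1]<75)&(abs(L[...,2])<20)
P=L[k]; print(len(P), np.percentile(P,[1,50,99],axis=0).round(1)); 
for y in (20,30,40,50,58,62):
    q=P[abs(P[:,1]-y)<3]; print(y,len(q), q[:,0].min().round(1) if len(q) else '', np.percentile(q[:,2],[2,98]).round(1) if len(q) else '')
plan((692,104.2,150),-91.6)
```

```text
t 47.35 p [691.2 101.1 214.4] yaw -91.6 F [ 0.1 -0.4 -1.2] open 24.0 q [ 24.  26.  -2.  -0. -61.  64.]
7505 [[ 48.7  15.6 -13.9]
 [ 51.2  42.4  -1.2]
 [ 65.3  62.6  11.1]]
20 767 48.9 [-13.2  10.4]
30 833 49.1 [-13.4  10.5]
40 893 48.4 [-13.5  10.7]
50 941 48.7 [-13.2  10.3]
58 1157 48.1 [-14.1  11.4]
62 1087 48.1 [-14.   11.3]
turn [-0.   0.1  0.2] in 1 each [-0.04  0.05  0.19] | shift mm [64.5  0.7 -3.8] in 2 each m [ 0.0322  0.0003 -0.0019]
```

View pics/w23.png

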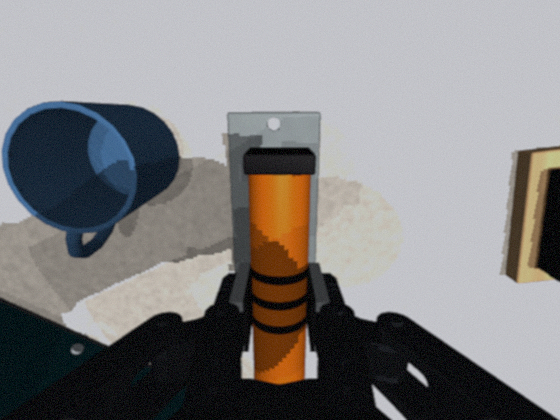

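The tool is held level over the rail. I compare handle and rail centrelines in this same image so the camera bias cancels.

Run:
```python
from h import *
c=dict(np.load('pics/w23.npz')); W=cloud(c); s=bot.read_state();R=s['orientation'];p=s['eef_pos']
L=(W-p)@R
for v in (116,122,130,138,144):
    k=abs(W[v,:,2]-12)<5; k[:180]=False;k[370:]=False; q=L[v][k]; 
    print(v,q[:,2].min().round(1),q[:,2].max().round(1),'mid',((q[:,2].min()+q[:,2].max())/2).round(2),'y',q[:,1].mean().round(1), W[v][k][:,:2].mean(0).round(1))
k=(abs(W[...,2]-12)<5)&(abs(L[...,2])<60); k[:, :180]=0; k[:,370:]=0; print('rail end y tool max',np.percentile(L[k][:,1],99.5))
```

```text
116 -42.8 30.9 mid -5.98 y 74.5 [765.1 104.1]
122 -42.9 31.0 mid -5.95 y 69.9 [760.5 104.2]
130 -43.4 31.2 mid -6.08 y 63.7 [754.4 104.4]
138 -42.7 30.6 mid -6.06 y 57.4 [748.1 104.6]
144 -42.7 30.7 mid -5.99 y 52.6 [743.3 104.8]
rail end y tool max 77.51085072059263
```

Request:
arm_command --series '[{"rx":0,"ry":0,"rz":0.2,"dx":0.03,"dy":0.001,"dz":-0.0045,"grip":0},{"rx":0,"ry":0,"rz":0,"dx":0.03,"dy":0,"dz":0,"grip":0},{"rx":0,"ry":0,"rz":0,"dx":0.01,"dy":0,"dz":0,"grip":0},{"rx":0,"ry":0,"rz":0,"dx":0,"dy":0,"dz":0,"grip":0},{"rx":0,"ry":0,"rz":0,"dx":0,"dy":0,"dz":0,"grip":0}]'

```text
clock: 48.02
eef_pos: [693.3, 105.1, 145.8]
orientation: [[0.002, 1.0, -0.029], [-0.0, -0.029, -1.0], [-1.0, 0.002, 0.0]]
contact_force: [0.6, 0.4, -0.6]
opening: 23.9
```

Run:
```python
from h import *
st(); plan((692.5,105.5,142),-91.6); snap('side','s10.png');snap('scene','sc10.png')
a=cv2.imread('pics/s10.png');b=cv2.imread('pics/sc10.png')
cv2.imwrite('pics/m10.png',np.hstack([cv2.resize(a[190:320,170:300],(400,400)),cv2.resize(b[170:290,310:430],(400,400))]))
```

```text
t 48.02 p [693.3 105.1 145.8] yaw -91.6 F [ 0.6  0.4 -0.6] open 23.9 q [ 25.  30.  -6.   0. -54.  64.]
turn [-0.   0.  -0.1] in 1 each [-0.04  0.02 -0.13] | shift mm [ 3.8 -0.8 -0.3] in 1 each m [ 0.0038 -0.0008 -0.0003]
```

View pics/m10.png

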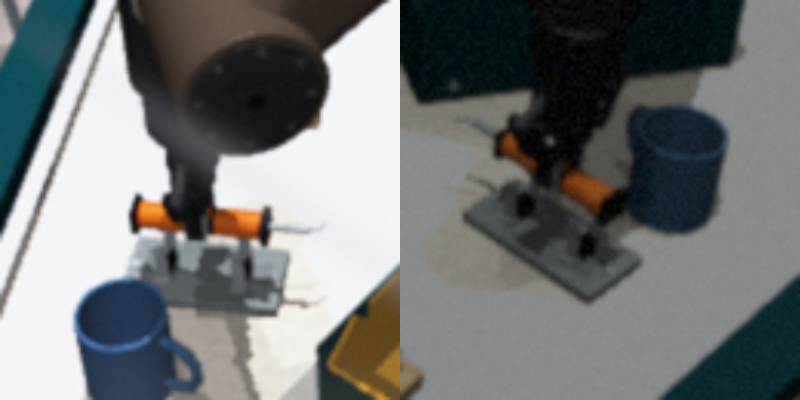

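The handle is poised just above both finger pairs. I press down in steps.

Request:
arm_command --series '[{"rx":0,"ry":0,"rz":0,"dx":0.008,"dy":0,"dz":0,"grip":0},{"rx":0,"ry":0,"rz":0,"dx":0.008,"dy":0,"dz":0,"grip":0},{"rx":0,"ry":0,"rz":0,"dx":0.006,"dy":0,"dz":0,"grip":0},{"rx":0,"ry":0,"rz":0,"dx":0.005,"dy":0,"dz":0,"grip":0},{"rx":0,"ry":0,"rz":0,"dx":0,"dy":0,"dz":0,"grip":0}]'

```text
clock: 48.75
eef_pos: [694.0, 105.5, 118.2]
orientation: [[0.003, 1.0, -0.028], [-0.001, -0.028, -1.0], [-1.0, 0.003, 0.001]]
contact_force: [2.9, -1.3, 4.6]
opening: 23.7
```

Request:
arm_command --series '[{"rx":0,"ry":0,"rz":0,"dx":0.004,"dy":0,"dz":0,"grip":0},{"rx":0,"ry":0,"rz":0,"dx":0.004,"dy":0,"dz":0,"grip":0},{"rx":0,"ry":0,"rz":0,"dx":0,"dy":0,"dz":0,"grip":0}]'

```text
clock: 49.12
eef_pos: [692.4, 105.3, 108.3]
orientation: [[-0.0, 1.0, -0.029], [-0.001, -0.029, -1.0], [-1.0, -0.0, 0.001]]
contact_force: [1.7, -0.7, -3.2]
opening: 23.6
```

Request:
arm_command --series '[{"rx":0,"ry":0,"rz":0,"dx":0.003,"dy":0,"dz":0,"grip":0},{"rx":0,"ry":0,"rz":0,"dx":0.001,"dy":0,"dz":0,"grip":0},{"rx":0,"ry":0,"rz":0,"dx":0,"dy":0,"dz":0,"grip":0}]'

```text
clock: 49.5
eef_pos: [692.0, 105.2, 104.9]
orientation: [[-0.001, 1.0, -0.028], [-0.001, -0.028, -1.0], [-1.0, -0.001, 0.001]]
contact_force: [-0.4, 0.3, -1.3]
opening: 23.9
```

Run:
```python
from h import *
st(); snap('side','s11.png');snap('scene','sc11.png')
a=cv2.imread('pics/s11.png');b=cv2.imread('pics/sc11.png')
cv2.imwrite('pics/m11.png',np.hstack([cv2.resize(a[190:320,170:300],(400,400)),cv2.resize(b[170:290,310:430],(400,400))]))
```

```text
t 49.5 p [692.  105.2 104.9] yaw -91.6 F [-0.4  0.3 -1.3] open 23.9 q [ 25.  32.  -8.   0. -49.  64.]
```

View pics/m11.png

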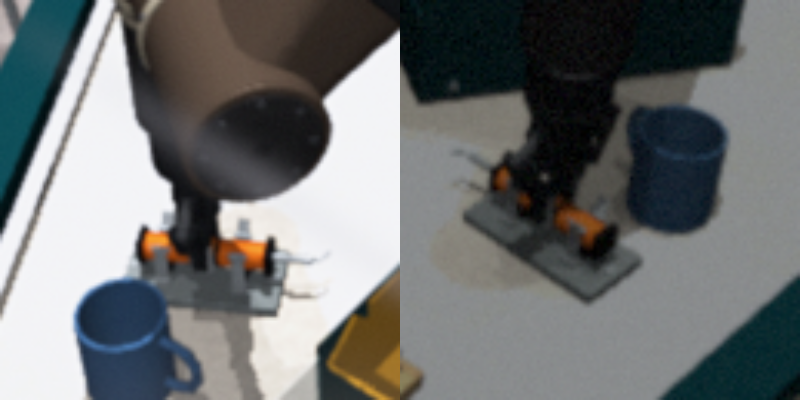

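Both finger pairs stand around the handle. I release, lift and inspect.

Request:
arm_command --series '[{"rx":0,"ry":0,"rz":0,"dx":0,"dy":0,"dz":0,"grip":50},{"rx":0,"ry":0,"rz":0,"dx":0,"dy":0,"dz":0,"grip":60},{"rx":0,"ry":0,"rz":0,"dx":0,"dy":0,"dz":0,"grip":60},{"rx":0,"ry":0,"rz":0,"dx":0,"dy":0,"dz":0,"grip":60},{"rx":0,"ry":0,"rz":0,"dx":-0.04,"dy":0,"dz":0,"grip":60},{"rx":0,"ry":0,"rz":0,"dx":-0.05,"dy":0,"dz":0,"grip":60},{"rx":0,"ry":0,"rz":0,"dx":-0.05,"dy":0,"dz":0,"grip":60},{"rx":0,"ry":0,"rz":0,"dx":-0.05,"dy":-0.04,"dz":0,"grip":60},{"rx":0,"ry":0,"rz":0,"dx":0,"dy":-0.05,"dz":0,"grip":60},{"rx":0,"ry":0,"rz":0,"dx":0,"dy":-0.05,"dz":0,"grip":60},{"rx":0,"ry":0,"rz":0,"dx":0,"dy":0,"dz":0,"grip":60},{"rx":0,"ry":0,"rz":0,"dx":0,"dy":0,"dz":0,"grip":60}]'

```text
clock: 51.1
eef_pos: [553.8, 109.6, 294.8]
orientation: [[0.002, 1.0, -0.028], [-0.0, -0.028, -1.0], [-1.0, 0.002, 0.0]]
contact_force: [0.6, -0.7, 0.7]
opening: 51.1
```

Run:
```python
from h import *
st(); c=snap('wrist','w24.png'); W=cloud(c)
o=(c['color'][...,0].astype(int)>c['color'][...,2].astype(int)+60)&(abs(W[...,0]-692)<80)&(abs(W[...,1]-105)<40)&(W[...,2]>30)
v,u=np.where(o); P=W[o]; print(len(P),np.percentile(P,[2,50,98],axis=0).round(1), u.min(),u.max(),v.min(),v.max())
for lo in (640,660,680,700,720,740):
    q=P[(P[:,0]>=lo)&(P[:,0]<lo+20)]; print(lo,len(q), np.percentile(q[:,2],95).round(1) if len(q) else '', np.percentile(q[:,1],[2,98]).round(1) if len(q) else '')
print('rail base',[ (abs(W[...,2]-12)<5).sum()], rect(W,c['color'],(692,105),100,7,17))
snap('side','s12.png'); snap('scene','sc12.png')
```

```text
t 51.1 p [553.8 109.6 294.8] yaw -91.6 F [ 0.6 -0.7  0.7] open 51.1 q [ 31.  11. -14.   0. -65.  57.]
2580 [[636.   94.   46.6]
 [680.4 105.9  53.4]
 [719.6 117.4  55.8]] 266 294 0 109
640 562 55.4 [ 96.4 118.3]
660 534 55.5 [ 94.7 117.4]
680 615 55.4 [ 93.9 117.3]
700 655 55.3 [ 93.5 116.5]
720 36 54.4 [ 93.4 116.3]
740 0  
rail base [np.int64(7475)] ([676.5, 127.9, 113.3, 32.4, -1.6, 12.8], 2687)
```

View pics/w24.png

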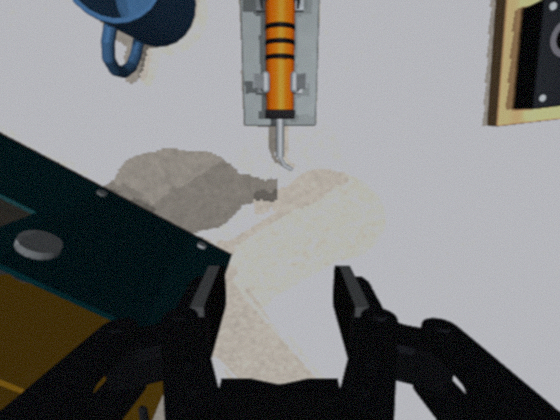

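View pics/s12.png

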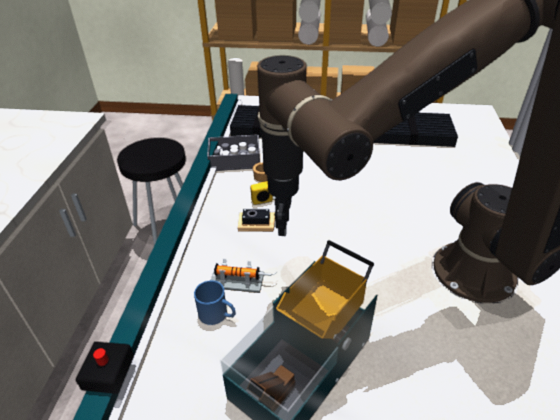

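The deburrer top is at z≈54.5, so its centre is about 41 mm, and it is straight in the rail. One high overview is left to check the pile, bucket latch and bin.

Request:
arm_command --series '[{"rx":0,"ry":0,"rz":0,"dx":-0.04,"dy":0.02,"dz":0,"grip":60},{"rx":0,"ry":0,"rz":0,"dx":-0.04,"dy":0.02,"dz":-0.02,"grip":60},{"rx":0,"ry":0,"rz":0,"dx":-0.04,"dy":0.02,"dz":-0.02,"grip":60},{"rx":0,"ry":0,"rz":0,"dx":-0.04,"dy":0.02,"dz":-0.02,"grip":60},{"rx":0,"ry":0,"rz":0,"dx":-0.04,"dy":0.01,"dz":-0.01,"grip":60},{"rx":0,"ry":0,"rz":0,"dx":0,"dy":0,"dz":0,"grip":60},{"rx":0,"ry":0,"rz":0,"dx":0,"dy":0,"dz":0,"grip":60}]'

```text
clock: 52.12
eef_pos: [646.0, 177.1, 492.4]
orientation: [[-0.002, 1.0, -0.029], [-0.002, -0.029, -1.0], [-1.0, -0.001, 0.002]]
contact_force: [-0.6, -0.4, -0.2]
opening: 51.3
```

Run:
```python
from h import *
st(); c=snap('wrist','w25.png'); W=cloud(c)
print('plates',rect(W,c['color'],(675,-149),80,26,54));print('board',rect(W,c['color'],(675,-149),90,12,55))
d=np.array([.531,.847])
b=(W[...,2]>225)&(W[...,2]<300)&dark(c['color'].astype(int))&(np.hypot(W[...,0]-390,W[...,1]-211)<75); b[300:]=0
Q=W[b]; print('bar',len(Q),np.percentile(Q[:,2],[5,50,95]) if len(Q) else '', cv2.minAreaRect(Q[:,:2].astype(np.float32)) if len(Q) else '')
s=dict(np.load('pics/side0.npz')); s2=snap('side','s13.png'); W0=cloud(s);W2=cloud(s2)
for u,v in [(348,253),(340,250),(358,257),(370,262)]: print(W0[v,u].round(),W2[v,u].round())
```

```text
t 52.12 p [646.  177.1 492.4] yaw -91.7 F [-0.6 -0.4 -0.2] open 51.3 q [ 32.  17.  20.   0. -93.  56.]
plates ([675.2, -146.1, 90.5, 51.3, 4.6, 46.9], 2295)
board ([675.3, -147.1, 120.3, 80.8, 5.1, 43.8], 3914)
bar 0  
[392. 211. 249.] [392. 212. 250.]
[411. 201. 247.] [411. 200. 246.]
[370. 227. 254.] [370. 227. 254.]
[344. 241. 255.] [343. 240. 254.]
```

View pics/w25.png

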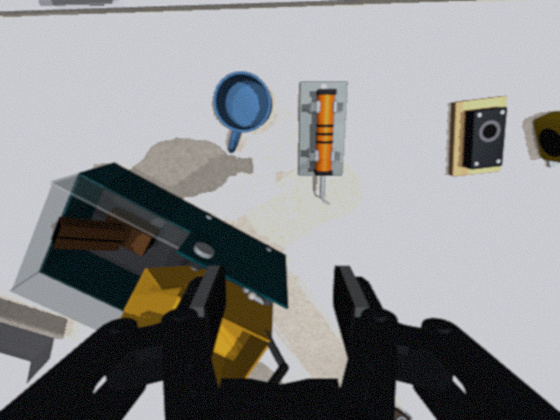

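Run:
```python
import cv2,numpy as np
a=cv2.imread('pics/side0.png');b=cv2.imread('pics/s13.png')
cv2.imwrite('pics/m13.png',np.hstack([cv2.resize(x[230:420,210:400],(400,400),interpolation=cv2.INTER_CUBIC) for x in (a,b)]))
```

```text
(no output)
```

View pics/m13.png

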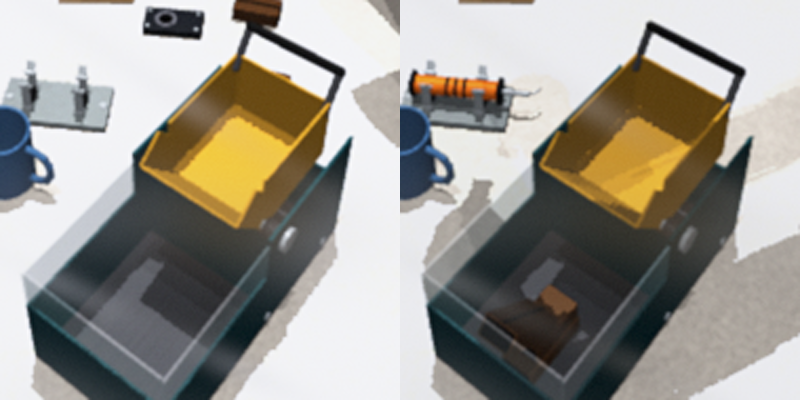

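The bucket is home, with the bar coordinates the same as at the start. I re-check the leaning offcut's centre with a plane fit before handing in.

Run:
```python
from h import *
d=np.array([.531,.847]);n=np.array([-.847,.531]);bc=np.array([468,336])+103*d
for f in ('w15','w25'):
    c=dict(np.load(f'pics/{f}.npz')); W=cloud(c)
    L=np.stack([(W[...,:2]-bc)@d,(W[...,:2]-bc)@n,W[...,2]-5],-1)
    col=c['color'].astype(int); k=(col[...,0]>col[...,2]+8)&(abs(L[...,0])<100)&(abs(L[...,1])<60)&(L[...,2]>62)&(L[...,2]<150)
    P=L[k]; A=np.c_[P[:,0],np.ones(len(P))]; m,_,_,_=np.linalg.lstsq(A,P[:,2],rcond=None)
    print(f,len(P),'slope deg',np.degrees(np.arctan(m[0])).round(1),np.percentile(P,[1,50,99],axis=0).round(1).tolist())
```

```text
w15 1512 slope deg -4.9 [[-97.9, -48.6, 69.1], [52.2, 1.0, 115.4], [93.2, 48.3, 149.5]]
w25 2012 slope deg -7.1 [[-99.2, -23.9, 67.0], [49.3, -9.0, 105.1], [85.8, 37.3, 149.0]]
```

Run:
```python
from h import *
d=np.array([.531,.847]);n=np.array([-.847,.531]);bc=np.array([468,336])+103*d
for f in ('w15','w25'):
    c=dict(np.load(f'pics/{f}.npz')); W=cloud(c)
    L=np.stack([(W[...,:2]-bc)@d,(W[...,:2]-bc)@n,W[...,2]-5],-1)
    k=(abs(L[...,1]+3)<14)&(L[...,0]>-20)&(L[...,0]<99)&(L[...,2]>3)&(L[...,2]<145)
    P=L[k]
    for x in range(-16,99,6):
        q=P[abs(P[:,0]-x)<3]; print(f,x,len(q),np.percentile(q[:,2],[5,50,95]).round() if len(q) else '')
```

```text
w15 -16 36 [48. 50. 52.]
w15 -10 70 [50. 51. 52.]
w15 -4 70 [49. 51. 52.]
w15 2 62 [50. 51. 53.]
w15 8 69 [50. 51. 52.]
w15 14 64 [50. 51. 52.]
w15 20 53 [68. 71. 73.]
w15 26 63 [73. 77. 80.]
w15 32 77 [80. 83. 86.]
w15 38 84 [87. 91. 95.]
w15 44 84 [ 95.  98. 101.]
w15 50 84 [101. 104. 107.]
w15 56 84 [108. 111. 114.]
w15 62 109 [115. 118. 122.]
w15 68 110 [122. 126. 129.]
w15 74 114 [130. 133. 135.]
w15 80 114 [130. 133. 135.]
w15 86 114 [125. 128. 130.]
w15 92 115 [119. 122. 125.]
w15 98 23 [124. 125. 126.]
w25 -16 57 [49. 51. 52.]
w25 -10 56 [49. 51. 52.]
w25 -4 55 [49. 51. 52.]
w25 2 56 [50. 51. 52.]
w25 8 58 [49. 51. 52.]
w25 14 87 [49. 51. 71.]
w25 20 98 [50. 73. 77.]
w25 26 80 [76. 80. 83.]
w25 32 83 [83. 86. 89.]
w25 38 89 [88. 92. 95.]
w25 44 89 [ 95.  98. 101.]
w25 50 95 [100. 103. 106.]
w25 56 106 [ 26. 109. 113.]
w25 62 126 [ 25. 115. 118.]
w25 68 110 [118. 121. 125.]
w25 74 109 [124. 127. 130.]
w25 80 68 [128. 130. 132.]
w25 86 41 [121. 124. 127.]
w25 92 51 [ 26. 117. 121.]
w25 98 421 [ 16.  91. 142.]
```

Run:
```python
from h import *
print(workorder.job_done())
```

```text
the job is handed in; nothing more can be done
None
```

I've handed the job in at about 52 s on the robot's clock. No verdict was reported.

**What I did**
- **Offcuts:** I found three on the bench (70, 85 and 90 mm) and stacked them in the bucket. I pushed the bar over to about 1.72 rad, and the bucket emptied and swung back.
- **Plates:** I found two and stacked them on the marked place of the board.
- **Deburrer:** I pressed the handle into the rail until both pairs of spring fingers snapped round it.

**Last checks**
- **Bucket:** it is empty, and the bar is within about 1 mm of where it started. I take that as latched, because the joint can't be read directly.
- **Bin:** two offcuts show; the third, hidden under them, was not seen. They look stacked flat, with an 85 mm one leaning on the far wall. Its centre is about 92 mm above the bin floor, against a limit of 110 mm.
- **Pile:** it sits within about 1.5 mm and 0.5° of the board centre, lying flat.
- **Deburrer:** the handle centre is about 41 mm up, in line with the rail to within about 1 mm along and sideways.
- **Bystanders:** I touched none, and they looked unmoved in every picture. I did not measure each one at the end.
- **Robot:** the gripper was clear of everything at hand-in.

**One disagreement:** the wrist camera reads about 1 mm off sideways. I measured the rail against the held handle in the same picture to cancel that. I also saw no knock and no loss of grip during the run.

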